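Ready the bench gauge: clear, swing back and pin the sprung arm, clamp the bar

TASK

Get the bench gauge ready and check the flat steel bar in it. First put every nut and bolt that lies on the gauge plate into the blue parts tray; then swing the sprung arm back against its spring and hold it there by standing the locking pin, fully home, in the lock hole on the arm's front side. Then lay the bar flat across the bed between anvil and jaw, its 30 mm width between their faces and its middle about in line with them, and slide the jaw shut until it presses the bar firmly against the anvil for a moment; let go, leaving the arm pinned and the jaw closed on the bar, and leave the other tools on the bench where they are.

Things in the scene. Friction and masses are not known exactly. Their poses are not given: they have to be found in the camera images.
- gauge: fixed grey metal plate, 240 (x) x 360 (y) x 30 mm thick; origin at the centre of its underside on the bench, z up. Its top is 30 mm above the bench. Seen in its frame: anvil and jaw along the front (-x) strip; arm pivot at left (+y). It has two 14 mm holes, each 25 mm deep with a 2 mm chamfer: the lock hole (point lock_hole) and, at x -80, y +100 mm, the parking hole in which the pin stands at the start
- lock_hole (a point): centre of the lock hole's mouth on the plate's top; axes as the gauge. The pin held in one hand can push the arm round by its shank, tip just above the plate, and then go down here; the arm then bears on the pin's far (+x) side at about 0.9 rad
- pivot (a point): arm's pivot axis (vertical), at the height of the arm's top, 49 mm above the bench; axes as the gauge
- swing_arm (a joint): sprung steel arm, rad; 0 at its rest stop with the hook over the bed (pointing from the pivot along the gauge -y, turned 0.2 rad to -x), grows (counter-clockwise from above) as it swings to the back, away from the bed, up to 1.05. Spring about 0.4 Nm/rad with preload 0.28 Nm: at 195 mm from the pivot about 1.5 N at rest and 3.3 N at 0.9 rad. It springs back when let go
- push_face (a point): point on the arm's front side face, half-way up, 195 mm from the pivot. -y points outward along the arm; +x is the way to push it. Arm 22 mm wide (this face is 11 mm from its centre line), 33 to 49 mm above the bench. 20 to 42 mm further out its tip turns forward (-x) as a hook 34 mm long. In front of this face there is free room for the pin's shank, which can push the arm round
- pin_grip (a point): locking pin, at mid-height of its round black knob, which is 22 mm in diameter and 32 mm tall; z up along the pin when it stands. Below the knob a 4 mm collar of 22 mm, then a 12 mm steel shank 48 mm long with a chamfered tip; the tip lies 68 mm below this point. When home in a hole the tip is 5 mm above the bench and this point 73 mm above the bench; 120 g
- pin_tip (a point): lower end of the pin's shank, on its axis; z along the pin to the knob
- anvil_face (a point): centre of the fixed steel anvil's face, which looks along -y of this point (axes as the gauge). The face is 50 mm wide (x) and 16 mm high, from the plate's top to 46 mm above the bench; the anvil block lies 0 to 30 mm to +y of it
- jaw_face (a point): centre of the sliding jaw's face, which looks along +y to the anvil (axes as the gauge); 50 mm wide, 16 mm high like the anvil. Jaw block 30 mm thick, lying to -y of the face
- jaw_grip (a point): middle of the jaw's black upright grip, 30 (x) x 16 (y) x 27 mm tall, from 45 to 72 mm above the bench, 15 mm behind the jaw face, standing on the jaw block (top 46 mm above the bench)
- jaw (a joint): jaw slide, m; 0 is fully open (face 140 mm from the anvil), grows as the jaw goes along the gauge's +y to the anvil; moves against about 3 N of friction and stays where it is left. The distance between the faces is 0.140 minus this value; on the bar lying with its 30 mm width between the faces it stops at 0.110; press on with 8 N or more at the grip for a moment
- bar_c (a point): centre of the loose flat steel bar, 30 (x) x 120 (y) x 8 mm, 220 g, lying flat on the bench to the right of the gauge. Its 30 mm width is what is clamped: it goes with its length along the gauge's x, its middle within about 40 mm of the jaws' middle
- nut_big_c (a point): centre of the large hex nut, 30 mm across flats (x), 34 over corners (y), 16 mm high, may be absent
- nut_small_c (a point): centre of the smaller hex nut, 24 mm across flats (x), 27 over corners (y), 13 mm high, may be absent
- nut_spare_c (a point): centre of another nut like nut_small, 24 x 27 x 13 mm high, may be absent
- nut_tiny_c (a point): centre of the smallest hex nut, 21 mm across flats (x), 24 over corners (y), 11 mm high, may be absent
- bolt_dark_c (a point): centre of the dark bolt lying down, 22 (x, width of head) x 59 (y, length) x 20 mm, may be absent
- bolt_light_c (a point): centre of the light bolt lying down, 22 (x, width of head) x 68 (y, length) x 20 mm, may be absent
- tray_c (a point): centre of the floor (2 mm above the bench) of the blue parts tray, fixed, 110 (x) x 160 (y) mm outside, walls 2 to 3 mm thick and 35 mm high, one 28 mm high divider across at y -10 mm; either compartment will do
- cabinet_front (a point): frontmost point of the fixed drawer cabinet, 240 mm high, that stands behind the plate: one of its drawers sticks out to here. Keep the hand and its body clear of it (no part at or beyond this x)
- chisel: cold chisel, bystander, to be left alone
- pliers: combination pliers, bystander, to be left alone

How it is judged:
On the way, in this order (a step that is already met when the one before it is completed fails the run):
1. all nuts and bolts that lay on the plate are in the parts tray (x of nut_big_c in the frame of tray_c between -0.054 and 0.054 m and y of nut_big_c in the frame of tray_c between -0.079 and 0.079 m and height (world z) of each of nut_big_c, nut_small_c, bolt_dark_c, bolt_light_c, nut_tiny_c, nut_spare_c below 0.05 m and x of nut_small_c in the frame of tray_c between -0.054 and 0.054 m and y of nut_small_c in the frame of tray_c between -0.079 and 0.079 m and x of bolt_dark_c in the frame of tray_c between -0.054 and 0.054 m and y of bolt_dark_c in the frame of tray_c between -0.079 and 0.079 m and x of bolt_light_c in the frame of tray_c between -0.054 and 0.054 m and y of bolt_light_c in the frame of tray_c between -0.079 and 0.079 m and x of nut_tiny_c in the frame of tray_c between -0.054 and 0.054 m and y of nut_tiny_c in the frame of tray_c between -0.079 and 0.079 m and x of nut_spare_c in the frame of tray_c between -0.054 and 0.054 m and y of nut_spare_c in the frame of tray_c between -0.079 and 0.079 m), for 0.2 s.
2. the arm is swung back and held by the pin standing in the lock hole (value of joint swing_arm above 0.8 rad and horizontal distance between pin_tip and lock_hole below 0.006 m and z of pin_tip in the frame of lock_hole below -0.018 m and angle between pin_tip's own z axis and vertical below 0.2 rad), for 0.2 s.
3. the bar lies flat across the bed between anvil and jaw (x of bar_c in the frame of anvil_face between -0.05 and 0.05 m and y of bar_c in the frame of anvil_face below -0.012 m and y of bar_c in the frame of jaw_face above 0.012 m and height (world z) of bar_c below 0.04 m and angle between the y axis of bar_c and the x axis of anvil_face, either way round below 0.4 rad), for 0.2 s.
4. the jaw presses the bar against the anvil (contact force between jaw and bar above 2 N and contact force between bar and anvil above 2 N), for 0.2 s.
At the end, for the whole second after the job is handed in: present nuts and bolts in the tray; pin in the lock hole (over 18 mm deep, within 6 mm of its axis and 0.2 rad of upright) holding the arm beyond 0.8 rad; bar flat, square within 0.08 rad, against the anvil, middle within 50 mm of the jaws' middle; faces under 33.5 mm apart; all at rest (all of step 1 and all of step 2 and all of step 3 and y of jaw_face in the frame of anvil_face above -0.0335 m and y of bar_c in the frame of anvil_face above -0.0185 m and angle between the y axis of bar_c and the x axis of anvil_face, either way round below 0.08 rad and linear speed of bar below 0.02 m/s); the robot touches nothing.
It fails at once if the chisel is moved by more than 40 mm (distance of chisel from where it was at the start of the episode above 0.04 m).
It fails at once if the pliers is moved by more than 40 mm (distance of pliers from where it was at the start of the episode above 0.04 m).
Of nut_big, nut_small, bolt_dark, bolt_light, nut_tiny, nut_spare only 4 to 6 are there at a start; the rules pass over those that are not, and their reading is None.
At some moment in a run one of nut_big, nut_small, bolt_dark, bolt_light, nut_tiny, nut_spare, bar may be knocked a few centimetres aside while the robot is not near it.
It also fails if it takes over 210 s, if anything falls off the work surface, if the arm or the gripper's body presses on something with over 40 N, if the wrist force passes 120 N, or if a joint passes its speed limit or range.

ROBOT

A 6-joint arm with a two-finger parallel gripper is mounted at the origin on a cart in front of the work surface, level with it; the furniture and walls round the work are solid. World frame = base frame: x ahead of the robot, y to its left, z up, the work surface at z = 0. Lengths are in m, angles in rad, forces in N, time in s.
With the tool pointing down it reaches from about 0.225 to 0.725 m from the base axis. Payload 3.1 kg.
Tool frame: the origin (TCP) lies at the very end of the fingers, on their centre line; the grasp point (between the pads) lies 19 mm behind it; z points along the fingers, y is the line along which they close (so a half turn about z gives the same grasp; the last joint's range is limited). The gripper opens to 85 mm and grips with 20 to 120 N. Pads are 22 mm wide; open, the fingers measure 114 mm over their backs; the gripper's body (76 mm by 85 mm) begins 54 mm behind the grasp point. The pads swing forward as they close: fully open they stand 13 mm farther back than shut.
Start: joints at [-1.387, 0.048, 0.099, 1.622, 0, 1.443], TCP at [0.161, -0.5, 0.231] pointing down, gripper open.
Joint ranges: [-2.91, 2.91], [-0.99, 1.94], [-1.21, 1.42], [-2.12, 2.29], [-1.49, 1.47], [-3.14, 3.14]. Speed limits (rad/s): [2.79, 2.79, 3.14, 3.14, 3.14, 3.14].

INTERFACE

Orientations are given as a unit quaternion [x, y, z, w].
In Python, from cell import env gives the robot as it stands. The module is installed in compiled form; this text tells all that it offers.
- The arm moves only by the shell command python3 -m crank 'ROWS' [FORCE]. ROWS is JSON, a list of rows, each an object of numbers: "grip": the opening, from 0 (shut) to 1 (fully open); "tx", "ty", "tz": the shift along the tool's x, y, z in mm; "roll": the turn about the tool's z in degrees. In form: [{"grip": .., "tx": .., "ty": .., "tz": .., "roll": ..}, ...]. A call has 1 to 5 rows; each row is the pose to reach, as a shift and turn from the pose commanded when the call began, along the tool's axes at that moment; what a row does not reach only later rows make up. A row lasts 1/10 s, in which the tool goes at most 50 mm and 8.59 degrees, less where a joint would pass 70% of its speed; a pose out of reach is approached as far as the arm can. A call with a gripper value outside its range is refused whole. The fingers move at their own pace and stop on an object; FORCE is the grip in N (left out, the last holds). Time passes only in rows, so rows that repeat a pose let the fingers close. It gives the time, the measured TCP pose, the force, the opening and the grip force at its end, in the units of the state.
- env.get_state(): the state, without advancing time (a new reading comes with each control period).
- env.capture(name): name is "side" or "top"; returns the picture (384x512x3 uint8, red, green, blue); there is no depth.
- env.calibration(name): a dict with "intrinsics" (3x3 intrinsics, pixels), "pose" (4x4, takes a point from camera to world coordinates). Camera axes: x right, y up, looking along -z (the intrinsics and any distortion apply to the point x, -y, -z); pixel columns grow to the right and rows downward; lengths in m; the calibration is good to about 2 mm. A picture is of the moment at which its call begins. calibration takes no time and is no camera call.
- env.close_job(): hands the job in; it is judged then, once.
The state is a dict: "clock": time; "q": joint angles; "qvel": joint speeds; "joint_torque": joint torques, N m; "position": TCP position; "tcp_rot": TCP orientation; "ft_force": force on the tool from outside, world axes, zero at the start; "moment": the same for the moment, N m; "width": opening from 0.0 (shut) to 1.0 (fully open); "grasp_force": force on a finger pad.
Only numpy, scipy, OpenCV 4.12 (cv2) and the standard library are available. Lean on these libraries where they do the work, as an engineer would, in place of code of your own. Each camera call takes 0.05 s, during which the arm holds its last target. There are 200 camera calls.

## Working session

There is one attempt and no reset: what is moved stays moved. The work goes in short steps, Python scripts to look and compute and a shell command to move; the robot and the scene stay as the last step left them, time stands still between calls to the robot, and variables do not carry over. Pictures are saved under pics/ and viewed, at most 14 in all, crops included, and the job is handed in when it is done.

```bash
mkdir -p pics; cat > h.py <<'E'
import numpy as np, cv2
from cell import env
def ray(cam,u,v):
    c=env.calibration(cam);K=np.array(c["intrinsics"]);P=np.array(c["pose"])
    d=np.linalg.inv(K)@[u,v,1]; d=np.array([d[0],-d[1],-d[2]])
    return P[:3,3],P[:3,:3]@d
def at(cam,u,v,z):
    o,d=ray(cam,u,v); return o+d*(z-o[2])/d[2]
def pix(cam,p):
    c=env.calibration(cam);K=np.array(c["intrinsics"]);P=np.array(c["pose"])
    q=P[:3,:3].T@(np.array(p)-P[:3,3]); q=K@[q[0],-q[1],-q[2]]; return q[:2]/q[2]
def snap(cam,name,box=None,s=1):
    im=np.array(env.capture(cam))[:,:,::-1]
    if box: im=im[box[1]:box[3],box[0]:box[2]]
    cv2.imwrite(f"pics/{name}.png",cv2.resize(im,None,fx=s,fy=s,interpolation=cv2.INTER_CUBIC))
def tool():
    from scipy.spatial.transform import Rotation as R
    s=env.get_state(); return np.array(s["position"]),R.from_quat(s["tcp_rot"]).as_matrix(),s
E
python3 - <<'E'
from h import *
for c in("top","side"):
    k=env.calibration(c);print(c,k)
    snap(c,c+"0",s=1.56)
print(tool())
E
```

```text
top {'intrinsics': array([[415.50929316,   0.        , 255.38539611],
       [  0.        , 415.50929316, 193.60041197],
       [  0.        ,   0.        ,   1.        ]]), 'pose': array([[-5.69395607e-05,  9.98951291e-01, -4.57855294e-02,
         4.87729305e-01],
       [-9.99993755e-01, -2.18674450e-04, -3.52744461e-03,
        -4.33641624e-02],
       [-3.53375747e-03,  4.57850426e-02,  9.98945065e-01,
         1.35358406e+00],
       [ 0.00000000e+00,  0.00000000e+00,  0.00000000e+00,
         1.00000000e+00]])}
side {'intrinsics': array([[456.9128542 ,   0.        , 257.84586887],
       [  0.        , 456.9128542 , 182.04430976],
       [  0.        ,   0.        ,   1.        ]]), 'pose': array([[-0.82854069,  0.21105007, -0.51863108, -0.34561586],
       [-0.55976074, -0.3348986 ,  0.75796494,  1.28419788],
       [-0.01372027,  0.9183141 ,  0.39561466,  0.80776294],
       [ 0.        ,  0.        ,  0.        ,  1.        ]])}
(array([ 0.16093042, -0.49912798,  0.23020843]), array([[ 9.51779717e-01,  3.06782013e-01, -4.09383248e-04],
       [ 3.06782175e-01, -9.51777393e-01,  2.11904290e-03],
       [ 2.60442525e-04, -2.14245353e-03, -9.99997671e-01]]), {'clock': 0.1, 'q': array([-1.38680340e+00,  4.86584220e-02,  9.76841531e-02,  1.62198023e+00,
       -1.47804971e-05,  1.44297864e+00]), 'qvel': array([-0.00037664, -0.00109322,  0.00382476, -0.00177938,  0.00058253,
        0.00073248]), 'joint_torque': array([ 2.60516426e-03, -3.39851689e+01,  3.20935571e+01,  1.58075447e-02,
       -2.56410948e-05, -8.26559301e-07]), 'position': array([ 0.16093042, -0.49912798,  0.23020843]), 'tcp_rot': array([ 9.87870789e-01,  1.55274403e-01, -3.76923595e-05, -1.07845492e-03]), 'ft_force': array([-0.52307078, -0.4881112 ,  0.37539344]), 'moment': array([0.01638665, 0.01289537, 0.01388757]), 'grasp_force': 0.0, 'width': 0.9994308538905624})
```

View pics/top0.png

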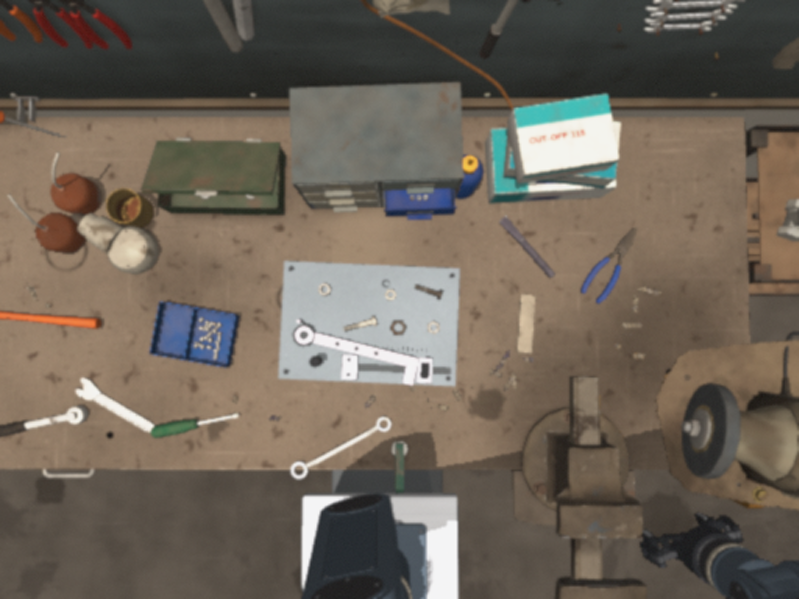

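View pics/side0.png

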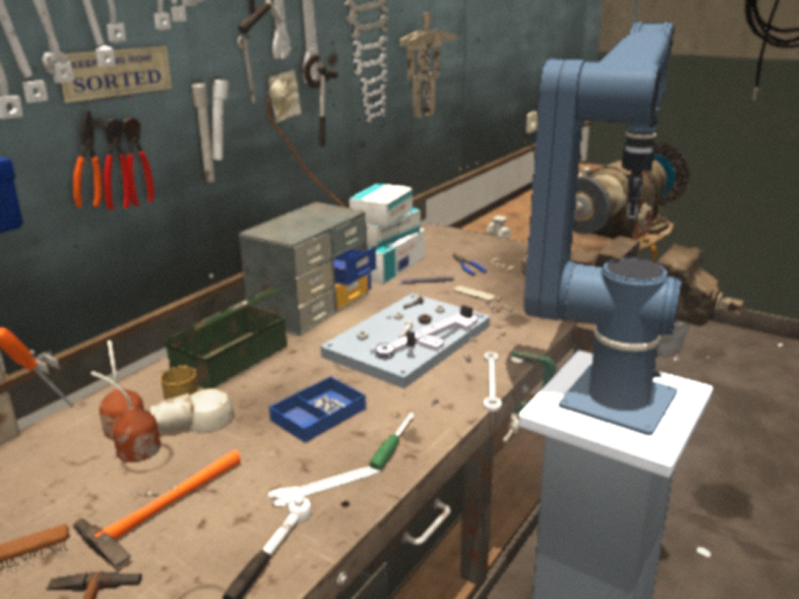

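Overview: in the top picture the plate spans about (280–460, 262–385), with six parts on it. The tray is at (195,333), the pin at (318,360), the jaw grip at (425,370), the bar at (527,323), and the cabinet drawer's front is near (420,218). Next, an enlarged crop.

```bash
python3 - <<'E'
from h import *
snap("top","c1",(172,160,302,256),6.1)
E
```

```text
(no output)
```

View pics/c1.png

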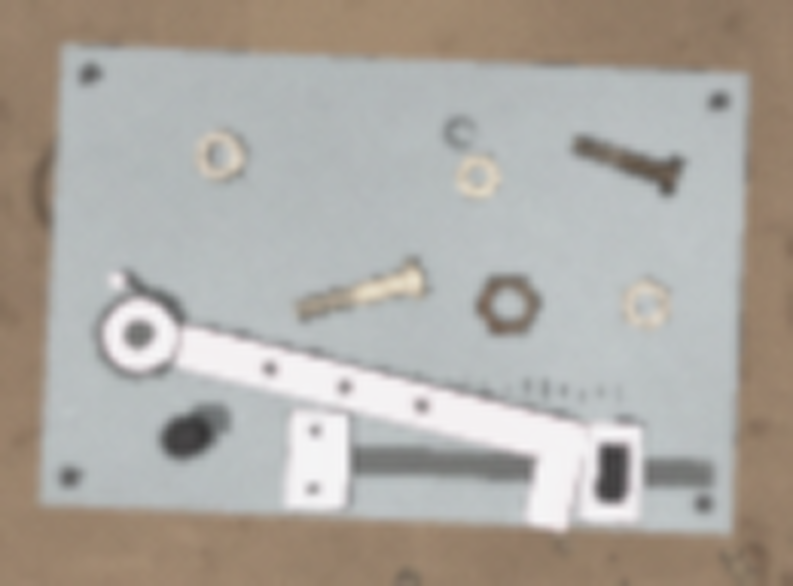

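The crop shows:
- Nuts at (220,156), (478,177), (508,305, big) and (646,304).
- Bolts: dark from (575,145) to (675,178), light from (298,310) to (418,277).
- The lock hole ring at (460,132), the pivot at (138,335) and the pin knob at about (183,437).

```bash
cat >> h.py <<'E'
def crop1(x,y,z,box=(172,160),s=6.1): return at("top",box[0]+(x+.5)/s-.5,box[1]+(y+.5)/s-.5,z)
def plan(x,y,z,yaw=None):
    """shift (mm, tool axes) to TCP target; yaw = world direction of closing line, deg (mod 180)"""
    p,R,s=tool(); d=R.T@(np.array([x,y,z])-p)*1000
    cy=np.degrees(np.arctan2(R[1,1],R[0,1])); r=0
    if yaw is not None:
        r=-(yaw-cy); r=(r+90)%180-90
    return d.round(1),round(r,1),"yaw",round(cy,1),"q6",s["q"][5].round(2),"t",round(s["clock"],1),"w",round(s["width"],3),"F",round(s["grasp_force"],1),p.round(4)
E
python3 - <<'E'
from h import *
C={k:crop1(*v,.03) for k,v in dict(TL=(62,45),TR=(748,72),BR=(732,532),BL=(40,505)).items()}
ctr=sum(C.values())/4; print(C,ctr)
ey=(C["TL"]+C["BL"]-C["TR"]-C["BR"]); print("gauge y dir deg",np.degrees(np.arctan2(ey[1],ey[0])), np.linalg.norm(ey)/2, np.linalg.norm(C["TL"]-C["BL"]))
a=np.arctan2(ey[1],ey[0])-np.pi/2; print("gauge yaw",a)
Rz=np.array([[np.cos(a),-np.sin(a)],[np.sin(a),np.cos(a)]])
for n,x,y,z in [("nutA",220,156,.043),("nutB",478,177,.043),("big",508,305,.046),("nutC",646,304,.043),("bdark0",575,145,.04),("bdark1",675,178,.04),("bl0",298,310,.04),("bl1",418,277,.04),("lock",460,132,.03),("pivot",138,335,.049),("pinknob",183,437,.089),("jgrip",612,473,.072),("anvR",320,460,.046)]:
    w=crop1(x,y,z); print(n,w[:2].round(4),"gauge",(Rz.T@(w-ctr)[:2]).round(4))
print("park",ctr[:2]+Rz@[-.08,.1])
f=1/1.5625
for n,u,v,z in [("tray",195,333,.035),("trTL",160,302,.035),("trTR",238,312,.035),("trBR",231,366,.035),("trBL",151,355,.035),("bar",527,323,.008),("bar t",528,294,.008),("bar b",526,352,.008),("drawer",420,218,.1),("drawer",420,218,.15),("chisel",527,247,.0),("plier",605,270,0)]:
    print(n,at("top",u*f,v*f,z).round(4))
E
```

```text
{'TL': array([0.63379385, 0.19696919, 0.03      ]), 'TR': array([ 0.6194322, -0.1627464,  0.03     ]), 'BR': array([ 0.37960547, -0.15339713,  0.03      ]), 'BL': array([0.39350285, 0.20648564, 0.03      ])} [0.50658359 0.02182783 0.03      ]
gauge y dir deg 87.7511184695806 0.3600765107566608 0.24047936648090196
gauge yaw -0.03925038719310758
nutA [0.5746 0.1122] gauge [0.0644 0.093 ]
nutB [ 0.5636 -0.0215] gauge [ 0.0587 -0.0411]
big [ 0.4974 -0.0371] gauge [-0.0069 -0.0592]
nutC [ 0.4979 -0.1084] gauge [-0.0036 -0.1304]
bdark0 [ 0.5804 -0.0719] gauge [ 0.0775 -0.0907]
bdark1 [ 0.5632 -0.1237] gauge [ 0.0623 -0.1432]
bl0 [0.4948 0.0717] gauge [-0.0137  0.0494]
bl1 [0.5119 0.0096] gauge [ 0.0058 -0.012 ]
lock [ 0.588  -0.0119] gauge [ 0.0826 -0.0305]
pivot [0.4819 0.1532] gauge [-0.0298  0.1303]
pinknob [0.4314 0.1244] gauge [-0.0791  0.0996]
jgrip [ 0.4126 -0.0896] gauge [-0.0895 -0.115 ]
anvR [0.4177 0.0596] gauge [-0.0903  0.0342]
park [0.43056924 0.12489003]
tray [0.4862 0.3757 0.035 ]
trTL [0.5493 0.4479 0.035 ]
trTR [0.5289 0.2888 0.035 ]
trBR [0.4195 0.3017 0.035 ]
trBL [0.4417 0.4644 0.035 ]
bar [ 0.5069 -0.3035  0.008 ]
bar t [ 0.567  -0.3061  0.008 ]
bar b [ 0.447  -0.3009  0.008 ]
drawer [ 0.7096 -0.0797  0.1   ]
drawer [ 0.7008 -0.0783  0.15  ]
chisel [ 0.666  -0.3065  0.    ]
plier [ 0.6177 -0.469   0.    ]
```

```bash
sed -i 's/"q6",s\["q"\]\[5\].round(2)/"q6new",round(np.degrees(s["q"][5]+np.arctan2(y,x)-s["q"][0])+r)/' h.py
python3 -m crank '[{"grip":0.6,"tx":0,"ty":0,"tz":-150,"roll":-40},{"grip":0.6,"tx":0,"ty":0,"tz":-150,"roll":-40},{"grip":0.6,"tx":0,"ty":0,"tz":-150,"roll":-40},{"grip":0.6,"tx":0,"ty":0,"tz":-150,"roll":-40},{"grip":0.6,"tx":0,"ty":0,"tz":-150,"roll":-40}]' 40
python3 -m crank '[{"grip":0.6,"tx":0,"ty":0,"tz":0,"roll":-32},{"grip":0.6,"tx":0,"ty":0,"tz":0,"roll":-32},{"grip":0.6,"tx":0,"ty":0,"tz":0,"roll":-32},{"grip":0.6,"tx":0,"ty":0,"tz":0,"roll":-32}]'
python3 -c "
from h import *
print(plan(.498,-.1084,.12,0))"
```

```text
clock: 0.65
position: [0.1612, -0.5007, 0.384]
tcp_rot: [0.874, 0.486, -0.001, 0.003]
ft_force: [0.8, 0.4, -0.5]
width: 0.602
grasp_force: 0.0
clock: 1.05
position: [0.161, -0.4996, 0.3809]
tcp_rot: [0.706, 0.708, 0.0, -0.0]
ft_force: [-0.4, 0.2, 0.5]
width: 0.598
grasp_force: 0.0
(array([390. , 338.1, 261.2]), np.float64(0.2), 'yaw', np.float64(0.2), 'q6new', 78, 't', 1.1, 'w', 0.598, 'F', 0.0, array([ 0.161 , -0.4996,  0.3809]))
```

```bash

python3 -m crank '[{"grip":0.6,"tx":170,"ty":147,"tz":0,"roll":0},{"grip":0.6,"tx":170,"ty":147,"tz":0,"roll":0},{"grip":0.6,"tx":170,"ty":147,"tz":0,"roll":0},{"grip":0.6,"tx":170,"ty":147,"tz":0,"roll":0},{"grip":0.6,"tx":170,"ty":147,"tz":0,"roll":0}]' >/dev/null
python3 -m crank '[{"grip":0.6,"tx":170,"ty":147,"tz":100,"roll":0},{"grip":0.6,"tx":170,"ty":147,"tz":100,"roll":0},{"grip":0.6,"tx":170,"ty":147,"tz":100,"roll":0},{"grip":0.6,"tx":170,"ty":147,"tz":100,"roll":0},{"grip":0.6,"tx":170,"ty":147,"tz":100,"roll":0}]' >/dev/null
python3 -m crank '[{"grip":0.6,"tx":50,"ty":44,"tz":160,"roll":0},{"grip":0.6,"tx":50,"ty":44,"tz":160,"roll":0},{"grip":0.6,"tx":50,"ty":44,"tz":160,"roll":0},{"grip":0.6,"tx":50,"ty":44,"tz":160,"roll":0},{"grip":0.6,"tx":50,"ty":44,"tz":160,"roll":0}]'
python3 -c "
from h import *
print(plan(.498,-.1084,.033,0))"
```

```text
clock: 2.55
position: [0.4967, -0.1082, 0.1159]
tcp_rot: [0.707, 0.707, -0.002, -0.005]
ft_force: [-1.9, 0.1, -0.7]
width: 0.601
grasp_force: 0.0
(array([-0.6,  2.1, 82.9]), np.float64(-0.0), 'yaw', np.float64(-0.0), 'q6new', 78, 't', 2.5, 'w', 0.601, 'F', 0.0, array([ 0.4967, -0.1082,  0.1159]))
```

```bash

python3 -m crank '[{"grip":0.6,"tx":0,"ty":1,"tz":40,"roll":0},{"grip":0.6,"tx":0,"ty":1,"tz":65,"roll":0},{"grip":0.6,"tx":0,"ty":1,"tz":82,"roll":0},{"grip":0.6,"tx":0,"ty":1,"tz":82,"roll":0}]'
python3 -m crank '[{"grip":0.1,"tx":0,"ty":0,"tz":0,"roll":0},{"grip":0.1,"tx":0,"ty":0,"tz":0,"roll":0},{"grip":0.1,"tx":0,"ty":0,"tz":0,"roll":0},{"grip":0.1,"tx":0,"ty":0,"tz":0,"roll":0},{"grip":0.1,"tx":0,"ty":0,"tz":0,"roll":0}]' 40
python3 -m crank '[{"grip":0.1,"tx":0,"ty":0,"tz":-20,"roll":0},{"grip":0.1,"tx":0,"ty":0,"tz":-60,"roll":0},{"grip":0.1,"tx":0,"ty":0,"tz":-100,"roll":0},{"grip":0.1,"tx":0,"ty":0,"tz":-100,"roll":0}]'
python3 -c "
from h import *
print(plan(.4806,.332,.05,0))"
```

```text
clock: 2.95
position: [0.4993, -0.1106, 0.0381]
tcp_rot: [0.708, 0.706, -0.001, -0.002]
ft_force: [-1.7, 0.2, -0.0]
width: 0.598
grasp_force: 0.0
clock: 3.45
position: [0.5034, -0.1117, 0.0433]
tcp_rot: [0.708, 0.706, 0.001, 0.003]
ft_force: [-1.2, -0.8, 6.5]
width: 0.103
grasp_force: 3.5
clock: 3.85
position: [0.5059, -0.1123, 0.1482]
tcp_rot: [0.708, 0.706, 0.003, 0.007]
ft_force: [0.0, -0.5, 0.8]
width: 0.098
grasp_force: 0.0
(array([444.7, -27.7,  95.5]), np.float64(-0.1), 'yaw', np.float64(-0.1), 'q6new', 125, 't', 3.9, 'w', 0.098, 'F', 0.0, array([ 0.5059, -0.1123,  0.1482]))
```

```bash

python3 -m crank '[{"grip":0.6,"tx":0,"ty":0,"tz":0,"roll":0},{"grip":0.6,"tx":0,"ty":0,"tz":0,"roll":0},{"grip":0.6,"tx":0,"ty":0,"tz":0,"roll":0}]'
python3 - <<'E'
from h import *
snap("top","c2",(172,140,302,256),5)
snap("side","s2",(190,120,340,250),5)
print(plan(.498,-.1084,.033,0),tool()[2]["qvel"].round(3))
E
```

```text
clock: 4.15
position: [0.5, -0.1102, 0.1378]
tcp_rot: [0.708, 0.706, -0.001, -0.001]
ft_force: [-0.4, -0.2, -0.2]
width: 0.593
grasp_force: 0.0
(array([  1.6,  -1.7, 104.8]), np.float64(-0.1), 'yaw', np.float64(-0.1), 'q6new', 78, 't', 4.2, 'w', 0.601, 'F', 0.0, array([ 0.5   , -0.1101,  0.1378])) [ 0.002 -0.     0.004 -0.     0.001 -0.001]
```

View pics/c2.png

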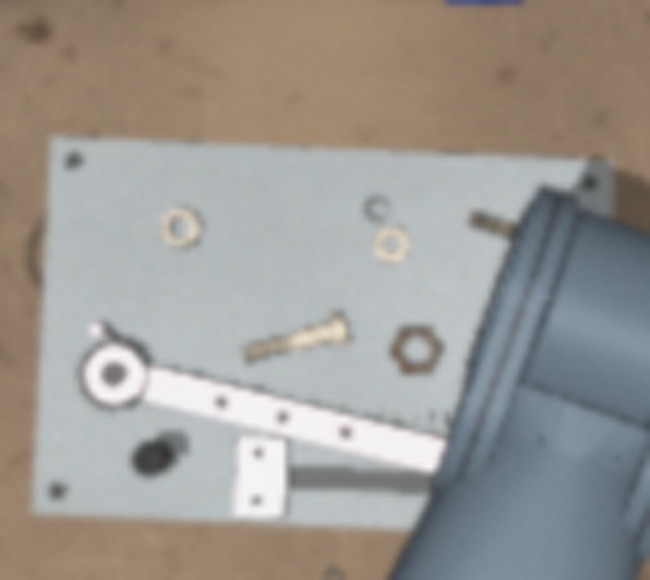

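View pics/s2.png

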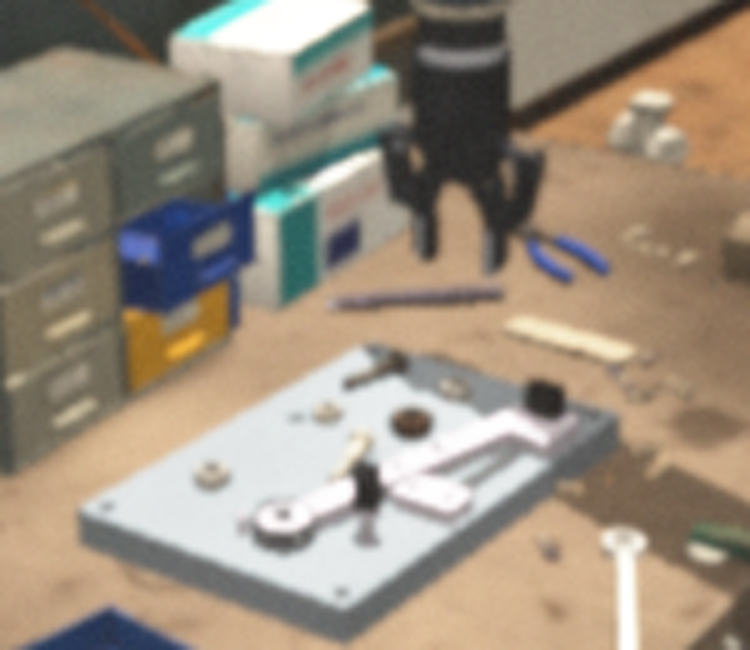

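The top crop shows the other five parts in place; nut C is hidden under the arm. The side crop shows it at (455,387), with the fingers well above it.

```bash

python3 - <<'E'
from h import *
for x,y in [(455,387),(411,423),(327,413),(211,474)]: print(at("side",190+x/5-.1,120+y/5-.1,.037).round(4))
E
```

```text
[ 0.5024 -0.1149  0.037 ]
[ 0.4972 -0.0418  0.037 ]
[ 0.5613 -0.0218  0.037 ]
[0.5754 0.1083 0.037 ]
```

```bash

python3 -m crank '[{"grip":0.45,"tx":-1,"ty":1,"tz":50,"roll":0},{"grip":0.45,"tx":-1,"ty":1,"tz":90,"roll":0},{"grip":0.45,"tx":-1,"ty":1,"tz":110,"roll":0},{"grip":0.45,"tx":-1,"ty":1,"tz":110,"roll":0},{"grip":0.45,"tx":-1,"ty":1,"tz":110,"roll":0}]'
python3 -m crank '[{"grip":0.1,"tx":0,"ty":0,"tz":0,"roll":0},{"grip":0.1,"tx":0,"ty":0,"tz":0,"roll":0},{"grip":0.1,"tx":0,"ty":0,"tz":0,"roll":0},{"grip":0.1,"tx":0,"ty":0,"tz":0,"roll":0},{"grip":0.1,"tx":0,"ty":0,"tz":0,"roll":0}]' 40
python3 -m crank '[{"grip":0.1,"tx":0,"ty":0,"tz":-20,"roll":0},{"grip":0.1,"tx":0,"ty":0,"tz":-60,"roll":0},{"grip":0.1,"tx":0,"ty":0,"tz":-100,"roll":0},{"grip":0.1,"tx":0,"ty":0,"tz":-100,"roll":0},{"grip":0.1,"tx":0,"ty":0,"tz":-100,"roll":0}]'
python3 -c "
from h import *
print(plan(.4806,.332,.055,0))"
```

```text
clock: 4.75
position: [0.5013, -0.1112, 0.0288]
tcp_rot: [0.708, 0.706, -0.0, -0.001]
ft_force: [-2.6, 1.2, 2.7]
width: 0.45
grasp_force: 1.0
clock: 5.25
position: [0.5024, -0.1117, 0.0301]
tcp_rot: [0.708, 0.706, 0.0, 0.0]
ft_force: [-0.9, 0.6, 5.5]
width: 0.28
grasp_force: 39.6
clock: 5.75
position: [0.5028, -0.1118, 0.1301]
tcp_rot: [0.708, 0.706, 0.0, 0.001]
ft_force: [-0.4, -1.0, -1.3]
width: 0.277
grasp_force: 39.3
(array([443.8, -23.4,  74.8]), np.float64(-0.1), 'yaw', np.float64(-0.1), 'q6new', 125, 't', 5.8, 'w', 0.277, 'F', 39.3, array([ 0.5028, -0.1118,  0.1301]))
```

```bash

python3 -m crank '[{"grip":0.1,"tx":225,"ty":-11,"tz":0,"roll":0},{"grip":0.1,"tx":225,"ty":-11,"tz":0,"roll":0},{"grip":0.1,"tx":225,"ty":-11,"tz":0,"roll":0},{"grip":0.1,"tx":225,"ty":-11,"tz":0,"roll":0},{"grip":0.1,"tx":225,"ty":-11,"tz":0,"roll":0}]' >/dev/null
python3 -m crank '[{"grip":0.1,"tx":219,"ty":-11,"tz":0,"roll":0},{"grip":0.1,"tx":219,"ty":-11,"tz":0,"roll":0},{"grip":0.1,"tx":219,"ty":-11,"tz":20,"roll":0},{"grip":0.1,"tx":219,"ty":-11,"tz":50,"roll":0},{"grip":0.1,"tx":219,"ty":-11,"tz":75,"roll":0}]' >/dev/null
python3 -m crank '[{"grip":0.1,"tx":0,"ty":0,"tz":0,"roll":0},{"grip":0.1,"tx":0,"ty":0,"tz":0,"roll":0},{"grip":0.5,"tx":0,"ty":0,"tz":0,"roll":0},{"grip":0.5,"tx":0,"ty":0,"tz":0,"roll":0},{"grip":0.5,"tx":0,"ty":0,"tz":0,"roll":0}]'
python3 -m crank '[{"grip":0.5,"tx":0,"ty":0,"tz":-50,"roll":0},{"grip":0.5,"tx":0,"ty":0,"tz":-75,"roll":0},{"grip":0.5,"tx":0,"ty":0,"tz":-75,"roll":0},{"grip":0.5,"tx":0,"ty":0,"tz":-75,"roll":0}]'
python3 - <<'E'
from h import *
snap("top","c3",(90,185,170,245),8)
print(plan(.4974,-.0395,.028,0))
E
```

```text
clock: 7.25
position: [0.4825, 0.3322, 0.0563]
tcp_rot: [0.709, 0.706, 0.002, 0.001]
ft_force: [1.0, -0.1, -0.3]
width: 0.499
grasp_force: 0.0
clock: 7.65
position: [0.4824, 0.3326, 0.1315]
tcp_rot: [0.708, 0.706, 0.002, 0.001]
ft_force: [0.2, -0.4, -0.5]
width: 0.504
grasp_force: 0.0
(array([-371.7,   17.1,  101.6]), np.float64(-0.2), 'yaw', np.float64(-0.2), 'q6new', 85, 't', 7.7, 'w', 0.5, 'F', 0.0, array([0.4814, 0.3322, 0.1298]))
```

View pics/c3.png

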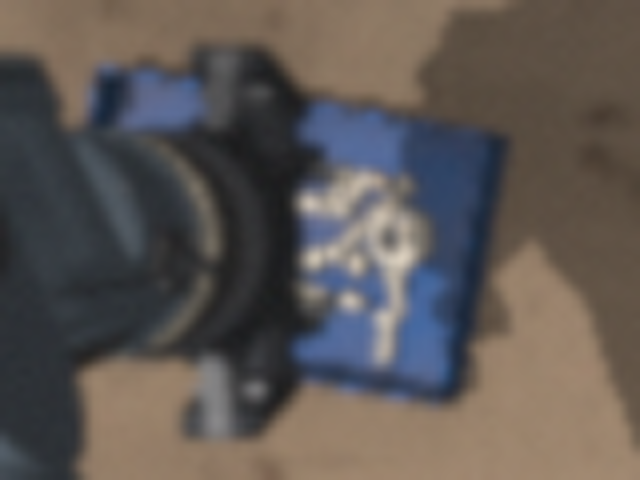

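The crop shows nut C in the tray at (393,235). Next, the big nut.

```bash

python3 -m crank '[{"grip":0.55,"tx":-220,"ty":10,"tz":0,"roll":0},{"grip":0.55,"tx":-220,"ty":10,"tz":0,"roll":0},{"grip":0.55,"tx":-220,"ty":10,"tz":0,"roll":0},{"grip":0.55,"tx":-220,"ty":10,"tz":0,"roll":0},{"grip":0.55,"tx":-220,"ty":10,"tz":0,"roll":0}]' >/dev/null
python3 -m crank '[{"grip":0.55,"tx":-152,"ty":7,"tz":0,"roll":0},{"grip":0.55,"tx":-152,"ty":7,"tz":0,"roll":0},{"grip":0.55,"tx":-152,"ty":7,"tz":0,"roll":0},{"grip":0.55,"tx":-152,"ty":7,"tz":30,"roll":0},{"grip":0.55,"tx":-152,"ty":7,"tz":30,"roll":0}]' >/dev/null
python3 -m crank '[{"grip":0.55,"tx":0,"ty":0,"tz":40,"roll":0},{"grip":0.55,"tx":0,"ty":0,"tz":72,"roll":0},{"grip":0.55,"tx":0,"ty":0,"tz":72,"roll":0},{"grip":0.55,"tx":0,"ty":0,"tz":72,"roll":0}]' 
python3 -m crank '[{"grip":0.1,"tx":0,"ty":0,"tz":0,"roll":0},{"grip":0.1,"tx":0,"ty":0,"tz":0,"roll":0},{"grip":0.1,"tx":0,"ty":0,"tz":0,"roll":0},{"grip":0.1,"tx":0,"ty":0,"tz":0,"roll":0},{"grip":0.1,"tx":0,"ty":0,"tz":0,"roll":0}]' 40
python3 -m crank '[{"grip":0.1,"tx":0,"ty":0,"tz":-20,"roll":0},{"grip":0.1,"tx":0,"ty":0,"tz":-60,"roll":0},{"grip":0.1,"tx":0,"ty":0,"tz":-100,"roll":0},{"grip":0.1,"tx":0,"ty":0,"tz":-100,"roll":0},{"grip":0.1,"tx":0,"ty":0,"tz":-100,"roll":0}]'
python3 -c "
from h import *
print(plan(.490,.415,.055,0))"
```

```text
clock: 9.1
position: [0.4969, -0.0383, 0.0275]
tcp_rot: [0.707, 0.707, -0.0, -0.0]
ft_force: [0.4, 0.9, 4.4]
width: 0.551
grasp_force: 3.2
clock: 9.6
position: [0.4979, -0.0387, 0.0298]
tcp_rot: [0.707, 0.707, 0.001, 0.001]
ft_force: [-2.3, 0.1, 9.8]
width: 0.338
grasp_force: 43.2
clock: 10.1
position: [0.4977, -0.0389, 0.1284]
tcp_rot: [0.708, 0.707, 0.001, 0.001]
ft_force: [-0.3, 0.5, -1.0]
width: 0.336
grasp_force: 39.9
(array([453.9,  -8.3,  73.3]), np.float64(-0.1), 'yaw', np.float64(-0.1), 'q6new', 130, 't', 10.1, 'w', 0.336, 'F', 39.9, array([ 0.4977, -0.0389,  0.1284]))
```

```bash

python3 -m crank '[{"grip":0.1,"tx":230,"ty":-4,"tz":0,"roll":0},{"grip":0.1,"tx":230,"ty":-4,"tz":0,"roll":0},{"grip":0.1,"tx":230,"ty":-4,"tz":0,"roll":0},{"grip":0.1,"tx":230,"ty":-4,"tz":0,"roll":0},{"grip":0.1,"tx":230,"ty":-4,"tz":0,"roll":0}]' >/dev/null
python3 -m crank '[{"grip":0.1,"tx":224,"ty":-4,"tz":0,"roll":0},{"grip":0.1,"tx":224,"ty":-4,"tz":0,"roll":0},{"grip":0.1,"tx":224,"ty":-4,"tz":20,"roll":0},{"grip":0.1,"tx":224,"ty":-4,"tz":50,"roll":0},{"grip":0.1,"tx":224,"ty":-4,"tz":73,"roll":0}]' >/dev/null
python3 -m crank '[{"grip":0.1,"tx":0,"ty":0,"tz":0,"roll":0},{"grip":0.1,"tx":0,"ty":0,"tz":0,"roll":0},{"grip":0.5,"tx":0,"ty":0,"tz":0,"roll":0},{"grip":0.5,"tx":0,"ty":0,"tz":0,"roll":0},{"grip":0.5,"tx":0,"ty":0,"tz":0,"roll":0}]'
python3 -m crank '[{"grip":0.5,"tx":0,"ty":0,"tz":-50,"roll":0},{"grip":0.45,"tx":0,"ty":0,"tz":-75,"roll":0},{"grip":0.45,"tx":0,"ty":0,"tz":-75,"roll":0},{"grip":0.45,"tx":0,"ty":0,"tz":-75,"roll":0}]'
python3 - <<'E'
from h import *
snap("top","c4",(172,160,302,256),6.1)
print(plan(.5625,-.0217,.028,0))
E
```

```text
clock: 11.6
position: [0.4917, 0.4136, 0.0575]
tcp_rot: [0.709, 0.706, 0.002, 0.0]
ft_force: [0.2, -0.3, 0.7]
width: 0.502
grasp_force: 0.0
clock: 12.0
position: [0.4916, 0.414, 0.1327]
tcp_rot: [0.708, 0.706, 0.002, 0.0]
ft_force: [-0.8, -1.1, 0.5]
width: 0.45
grasp_force: 0.0
(array([-435. ,   73.1,  102.6]), np.float64(-0.2), 'yaw', np.float64(-0.2), 'q6new', 88, 't', 12.1, 'w', 0.449, 'F', 0.0, array([0.4906, 0.4135, 0.1308]))
```

View pics/c4.png

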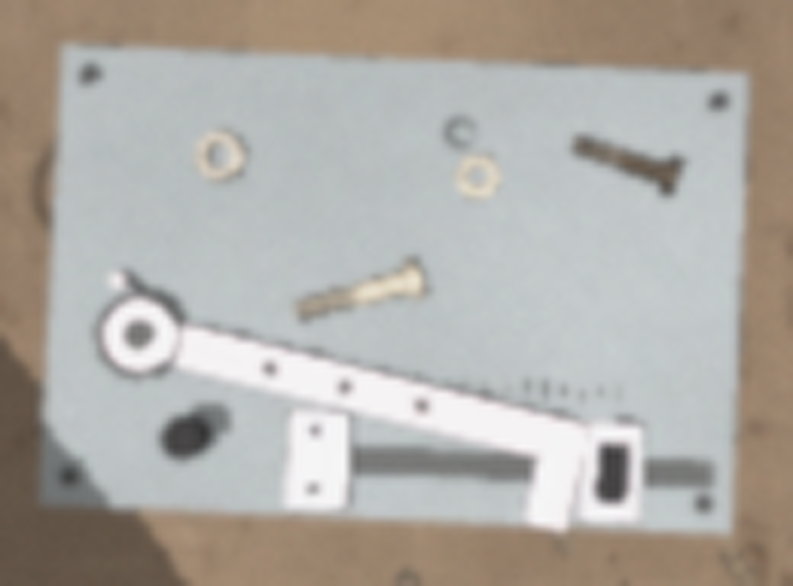

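The crop shows both bolts and the two nuts at (220,156) and (478,177) unmoved. Going for nut B.

```bash

python3 -m crank '[{"grip":0.45,"tx":-235,"ty":40,"tz":0,"roll":0},{"grip":0.45,"tx":-235,"ty":40,"tz":0,"roll":0},{"grip":0.45,"tx":-235,"ty":40,"tz":0,"roll":0},{"grip":0.45,"tx":-235,"ty":40,"tz":0,"roll":0},{"grip":0.45,"tx":-235,"ty":40,"tz":0,"roll":0}]' >/dev/null
python3 -m crank '[{"grip":0.45,"tx":-200,"ty":32,"tz":0,"roll":0},{"grip":0.45,"tx":-200,"ty":32,"tz":0,"roll":0},{"grip":0.45,"tx":-200,"ty":32,"tz":0,"roll":0},{"grip":0.45,"tx":-200,"ty":32,"tz":0,"roll":0},{"grip":0.45,"tx":-200,"ty":32,"tz":30,"roll":0}]' >/dev/null
python3 -m crank '[{"grip":0.45,"tx":0,"ty":0,"tz":40,"roll":0},{"grip":0.45,"tx":0,"ty":0,"tz":73,"roll":0},{"grip":0.45,"tx":0,"ty":0,"tz":73,"roll":0},{"grip":0.45,"tx":0,"ty":0,"tz":73,"roll":0}]' 
python3 -m crank '[{"grip":0.1,"tx":0,"ty":0,"tz":0,"roll":0},{"grip":0.1,"tx":0,"ty":0,"tz":0,"roll":0},{"grip":0.1,"tx":0,"ty":0,"tz":0,"roll":0},{"grip":0.1,"tx":0,"ty":0,"tz":0,"roll":0},{"grip":0.1,"tx":0,"ty":0,"tz":0,"roll":0}]' 40
python3 -m crank '[{"grip":0.1,"tx":0,"ty":0,"tz":-20,"roll":0},{"grip":0.1,"tx":0,"ty":0,"tz":-60,"roll":0},{"grip":0.1,"tx":0,"ty":0,"tz":-100,"roll":0},{"grip":0.1,"tx":0,"ty":0,"tz":-100,"roll":0},{"grip":0.1,"tx":0,"ty":0,"tz":-100,"roll":0}]'
python3 -c "
from h import *
print(plan(.4806,.332,.055,0))"
```

```text
clock: 13.45
position: [0.5634, -0.0224, 0.0288]
tcp_rot: [0.708, 0.706, 0.001, 0.002]
ft_force: [2.4, -0.8, 7.4]
width: 0.456
grasp_force: 3.5
clock: 13.95
position: [0.5626, -0.0223, 0.0303]
tcp_rot: [0.708, 0.706, 0.001, 0.002]
ft_force: [-2.3, -1.2, 14.8]
width: 0.228
grasp_force: 44.3
clock: 14.45
position: [0.5614, -0.0215, 0.1273]
tcp_rot: [0.708, 0.706, 0.0, 0.0]
ft_force: [0.0, 1.0, -0.9]
width: 0.226
grasp_force: 39.5
(array([353.3, -81.8,  72.2]), np.float64(-0.2), 'yaw', np.float64(-0.2), 'q6new', 125, 't', 14.4, 'w', 0.226, 'F', 39.5, array([ 0.5614, -0.0215,  0.1273]))
```

```bash

python3 -m crank '[{"grip":0.1,"tx":200,"ty":-45,"tz":0,"roll":0},{"grip":0.1,"tx":200,"ty":-45,"tz":0,"roll":0},{"grip":0.1,"tx":200,"ty":-45,"tz":0,"roll":0},{"grip":0.1,"tx":200,"ty":-45,"tz":0,"roll":0},{"grip":0.1,"tx":200,"ty":-45,"tz":0,"roll":0}]' >/dev/null
python3 -m crank '[{"grip":0.1,"tx":155,"ty":-37,"tz":0,"roll":0},{"grip":0.1,"tx":155,"ty":-37,"tz":0,"roll":0},{"grip":0.1,"tx":155,"ty":-37,"tz":0,"roll":0},{"grip":0.1,"tx":155,"ty":-37,"tz":40,"roll":0},{"grip":0.1,"tx":155,"ty":-37,"tz":72,"roll":0}]' >/dev/null
python3 -m crank '[{"grip":0.1,"tx":0,"ty":0,"tz":0,"roll":0},{"grip":0.1,"tx":0,"ty":0,"tz":0,"roll":0},{"grip":0.45,"tx":0,"ty":0,"tz":0,"roll":0},{"grip":0.45,"tx":0,"ty":0,"tz":0,"roll":0},{"grip":0.45,"tx":0,"ty":0,"tz":0,"roll":0}]'
python3 -m crank '[{"grip":0.45,"tx":0,"ty":0,"tz":-50,"roll":0},{"grip":0.45,"tx":0,"ty":0,"tz":-75,"roll":0},{"grip":0.45,"tx":0,"ty":0,"tz":-75,"roll":0},{"grip":0.45,"tx":0,"ty":0,"tz":-75,"roll":0}]'
python3 -c "
from h import *
print(plan(.575,.1105,.028,0))"
```

```text
clock: 15.95
position: [0.4817, 0.3341, 0.0574]
tcp_rot: [0.708, 0.706, 0.002, 0.001]
ft_force: [0.0, 0.0, 0.6]
width: 0.444
grasp_force: 0.0
clock: 16.35
position: [0.4813, 0.3344, 0.1323]
tcp_rot: [0.708, 0.706, 0.002, 0.001]
ft_force: [-0.5, -0.9, 0.0]
width: 0.45
grasp_force: 0.0
(array([-223.8,   94. ,  104.2]), np.float64(-0.2), 'yaw', np.float64(-0.2), 'q6new', 101, 't', 16.4, 'w', 0.45, 'F', 0.0, array([0.4813, 0.3344, 0.1323]))
```

```bash

python3 -m crank '[{"grip":0.45,"tx":-180,"ty":76,"tz":0,"roll":0},{"grip":0.45,"tx":-180,"ty":76,"tz":0,"roll":0},{"grip":0.45,"tx":-180,"ty":76,"tz":0,"roll":0},{"grip":0.45,"tx":-180,"ty":76,"tz":0,"roll":0},{"grip":0.45,"tx":-224,"ty":94,"tz":0,"roll":0}]' >/dev/null
python3 -m crank '[{"grip":0.45,"tx":0,"ty":0,"tz":30,"roll":0},{"grip":0.45,"tx":0,"ty":0,"tz":70,"roll":0},{"grip":0.45,"tx":0,"ty":0,"tz":104,"roll":0},{"grip":0.45,"tx":0,"ty":0,"tz":104,"roll":0},{"grip":0.45,"tx":0,"ty":0,"tz":104,"roll":0}]' 
python3 -m crank '[{"grip":0.1,"tx":0,"ty":0,"tz":0,"roll":0},{"grip":0.1,"tx":0,"ty":0,"tz":0,"roll":0},{"grip":0.1,"tx":0,"ty":0,"tz":0,"roll":0},{"grip":0.1,"tx":0,"ty":0,"tz":0,"roll":0},{"grip":0.1,"tx":0,"ty":0,"tz":0,"roll":0}]' 40
python3 -m crank '[{"grip":0.1,"tx":0,"ty":0,"tz":-20,"roll":0},{"grip":0.1,"tx":0,"ty":0,"tz":-60,"roll":0},{"grip":0.1,"tx":0,"ty":0,"tz":-100,"roll":0},{"grip":0.1,"tx":0,"ty":0,"tz":-100,"roll":0},{"grip":0.1,"tx":0,"ty":0,"tz":-100,"roll":0}]'
python3 -c "
from h import *
print(plan(.4806,.332,.055,0))"
```

```text
clock: 17.35
position: [0.5757, 0.1089, 0.0288]
tcp_rot: [0.708, 0.706, 0.001, 0.002]
ft_force: [0.8, -1.6, 10.0]
width: 0.452
grasp_force: 5.3
clock: 17.85
position: [0.5745, 0.1093, 0.0301]
tcp_rot: [0.708, 0.706, 0.001, 0.001]
ft_force: [-4.0, -1.2, 16.7]
width: 0.281
grasp_force: 41.9
clock: 18.35
position: [0.5739, 0.1096, 0.1265]
tcp_rot: [0.708, 0.706, 0.0, 0.0]
ft_force: [-0.6, -0.0, -1.6]
width: 0.276
grasp_force: 39.3
(array([222.1, -93.9,  71.4]), np.float64(-0.1), 'yaw', np.float64(-0.1), 'q6new', 125, 't', 18.4, 'w', 0.276, 'F', 39.3, array([0.5739, 0.1096, 0.1265]))
```

```bash

python3 -m crank '[{"grip":0.1,"tx":180,"ty":-76,"tz":0,"roll":0},{"grip":0.1,"tx":180,"ty":-76,"tz":0,"roll":0},{"grip":0.1,"tx":180,"ty":-76,"tz":0,"roll":0},{"grip":0.1,"tx":180,"ty":-76,"tz":0,"roll":0},{"grip":0.1,"tx":222,"ty":-94,"tz":0,"roll":0}]' >/dev/null
python3 -m crank '[{"grip":0.1,"tx":0,"ty":0,"tz":30,"roll":0},{"grip":0.1,"tx":0,"ty":0,"tz":71,"roll":0},{"grip":0.1,"tx":0,"ty":0,"tz":71,"roll":0},{"grip":0.1,"tx":0,"ty":0,"tz":71,"roll":0},{"grip":0.1,"tx":0,"ty":0,"tz":71,"roll":0}]' 
python3 -m crank '[{"grip":0.45,"tx":0,"ty":0,"tz":0,"roll":0},{"grip":0.45,"tx":0,"ty":0,"tz":0,"roll":0},{"grip":0.45,"tx":0,"ty":0,"tz":0,"roll":0}]'
python3 -m crank '[{"grip":0.35,"tx":0,"ty":0,"tz":-50,"roll":0},{"grip":0.35,"tx":0,"ty":0,"tz":-75,"roll":0},{"grip":0.35,"tx":0,"ty":0,"tz":-75,"roll":-8},{"grip":0.35,"tx":0,"ty":0,"tz":-75,"roll":-15},{"grip":0.35,"tx":0,"ty":0,"tz":-75,"roll":-15}]'
python3 -c "
from h import *
print(plan(.505,.034,.028,15.4))"
```

```text
clock: 19.35
position: [0.4809, 0.3319, 0.0563]
tcp_rot: [0.708, 0.706, 0.001, 0.0]
ft_force: [0.6, 0.0, 0.8]
width: 0.277
grasp_force: 39.4
clock: 19.65
position: [0.4812, 0.3322, 0.0568]
tcp_rot: [0.708, 0.706, 0.001, 0.0]
ft_force: [0.3, 0.6, -0.4]
width: 0.447
grasp_force: 0.0
clock: 20.15
position: [0.4806, 0.3321, 0.1313]
tcp_rot: [0.61, 0.793, 0.001, 0.0]
ft_force: [-0.0, 0.3, 0.4]
width: 0.351
grasp_force: 0.0
(array([-294.5,  -52.9,  103.1]), np.float64(-0.6), 'yaw', np.float64(14.8), 'q6new', 78, 't', 20.1, 'w', 0.351, 'F', 0.0, array([0.4806, 0.3321, 0.1313]))
```

```bash

python3 -m crank '[{"grip":0.35,"tx":-220,"ty":-40,"tz":0,"roll":0},{"grip":0.35,"tx":-220,"ty":-40,"tz":0,"roll":0},{"grip":0.35,"tx":-220,"ty":-40,"tz":0,"roll":0},{"grip":0.35,"tx":-220,"ty":-40,"tz":0,"roll":0},{"grip":0.35,"tx":-245,"ty":-44,"tz":0,"roll":0}]' >/dev/null
python3 -m crank '[{"grip":0.35,"tx":-50,"ty":-9,"tz":0,"roll":-0.6},{"grip":0.35,"tx":-50,"ty":-9,"tz":0,"roll":-0.6},{"grip":0.35,"tx":-50,"ty":-9,"tz":0,"roll":-0.6}]'
python3 -m crank '[{"grip":0.35,"tx":0,"ty":0,"tz":30,"roll":0},{"grip":0.35,"tx":0,"ty":0,"tz":70,"roll":0},{"grip":0.35,"tx":0,"ty":0,"tz":101,"roll":0},{"grip":0.35,"tx":0,"ty":0,"tz":101,"roll":0},{"grip":0.35,"tx":0,"ty":0,"tz":101,"roll":0}]' 
python3 -m crank '[{"grip":0.0,"tx":0,"ty":0,"tz":0,"roll":0},{"grip":0.0,"tx":0,"ty":0,"tz":0,"roll":0},{"grip":0.0,"tx":0,"ty":0,"tz":0,"roll":0},{"grip":0.0,"tx":0,"ty":0,"tz":0,"roll":0},{"grip":0.0,"tx":0,"ty":0,"tz":0,"roll":0}]' 40
python3 -m crank '[{"grip":0.0,"tx":0,"ty":0,"tz":-20,"roll":0},{"grip":0.0,"tx":0,"ty":0,"tz":-60,"roll":0},{"grip":0.0,"tx":0,"ty":0,"tz":-100,"roll":0},{"grip":0.0,"tx":0,"ty":0,"tz":-100,"roll":0},{"grip":0.0,"tx":0,"ty":0,"tz":-100,"roll":0}]'
python3 -c "
from h import *
print(plan(.493,.405,.055,5))"
```

```text
clock: 20.95
position: [0.5045, 0.032, 0.1302]
tcp_rot: [0.608, 0.794, 0.0, -0.0]
ft_force: [-0.2, 0.2, 0.0]
width: 0.345
grasp_force: 0.0
clock: 21.45
position: [0.5048, 0.0352, 0.0296]
tcp_rot: [0.605, 0.796, 0.0, 0.0]
ft_force: [0.4, -0.0, 4.6]
width: 0.35
grasp_force: 2.7
clock: 21.95
position: [0.5048, 0.0347, 0.0304]
tcp_rot: [0.605, 0.796, 0.001, 0.0]
ft_force: [-1.8, 0.7, 4.4]
width: 0.191
grasp_force: 39.0
clock: 22.45
position: [0.5052, 0.0342, 0.1303]
tcp_rot: [0.605, 0.796, 0.001, 0.001]
ft_force: [0.1, 0.1, -1.6]
width: 0.193
grasp_force: 38.9
(array([360.6,  87.3,  75.3]), np.float64(10.5), 'yaw', np.float64(15.5), 'q6new', 124, 't', 22.4, 'w', 0.193, 'F', 38.9, array([0.5052, 0.0342, 0.1303]))
```

```bash
python3 -c "
from h import *
print(plan(.460,.407,.05,-7.3))"
python3 -m crank '[{"grip":0.0,"tx":200,"ty":32,"tz":0,"roll":5},{"grip":0.0,"tx":200,"ty":32,"tz":0,"roll":10},{"grip":0.0,"tx":200,"ty":32,"tz":0,"roll":16},{"grip":0.0,"tx":200,"ty":32,"tz":0,"roll":20},{"grip":0.0,"tx":200,"ty":32,"tz":0,"roll":23}]' 
python3 -c "
from h import *
print(plan(.460,.407,.05,-7.3))"

```

```text
(array([371.4,  56. ,  80.2]), np.float64(22.8), 'yaw', np.float64(15.5), 'q6new', 139, 't', 22.4, 'w', 0.193, 'F', 38.9, array([0.5052, 0.0342, 0.1303]))
clock: 22.95
position: [0.4786, 0.24, 0.1264]
tcp_rot: [0.75, 0.661, -0.001, -0.002]
ft_force: [1.1, -0.6, -0.1]
width: 0.196
grasp_force: 38.9
(array([163.3, -39.1,  76.7]), np.float64(0.1), 'yaw', np.float64(-7.2), 'q6new', 139, 't', 22.9, 'w', 0.196, 'F', 38.9, array([0.4786, 0.24  , 0.1264]))
```

```bash

python3 -m crank '[{"grip":0.0,"tx":163,"ty":-37,"tz":0,"roll":0},{"grip":0.0,"tx":163,"ty":-37,"tz":0,"roll":0},{"grip":0.0,"tx":163,"ty":-37,"tz":0,"roll":0},{"grip":0.0,"tx":163,"ty":-37,"tz":40,"roll":0},{"grip":0.0,"tx":163,"ty":-37,"tz":78,"roll":0}]' >/dev/null
python3 -m crank '[{"grip":0.0,"tx":0,"ty":0,"tz":0,"roll":0},{"grip":0.0,"tx":0,"ty":0,"tz":0,"roll":0},{"grip":0.4,"tx":0,"ty":0,"tz":0,"roll":0},{"grip":0.4,"tx":0,"ty":0,"tz":0,"roll":0},{"grip":0.4,"tx":0,"ty":0,"tz":0,"roll":0}]' 
python3 -m crank '[{"grip":0.4,"tx":0,"ty":0,"tz":-50,"roll":0},{"grip":0.4,"tx":0,"ty":0,"tz":-80,"roll":0},{"grip":0.4,"tx":0,"ty":0,"tz":-80,"roll":6},{"grip":0.4,"tx":0,"ty":0,"tz":-80,"roll":11},{"grip":0.4,"tx":0,"ty":0,"tz":-80,"roll":11}]'
python3 -c "
from h import *
print(plan(.5695,-.104,.029,-18.4))"
```

```text
clock: 23.95
position: [0.4685, 0.4015, 0.054]
tcp_rot: [0.752, 0.659, 0.002, 0.0]
ft_force: [-0.5, 0.8, 0.3]
width: 0.398
grasp_force: 0.0
clock: 24.45
position: [0.4677, 0.4012, 0.1333]
tcp_rot: [0.812, 0.584, 0.002, 0.0]
ft_force: [-1.0, 0.4, -0.2]
width: 0.399
grasp_force: 0.0
(array([-446.8,  257.1,  103.6]), np.float64(-0.2), 'yaw', np.float64(-18.6), 'q6new', 98, 't', 24.4, 'w', 0.399, 'F', 0.0, array([0.4677, 0.4012, 0.1333]))
```

```bash

python3 -m crank '[{"grip":0.35,"tx":-215,"ty":124,"tz":0,"roll":0},{"grip":0.35,"tx":-215,"ty":124,"tz":0,"roll":0},{"grip":0.35,"tx":-215,"ty":124,"tz":0,"roll":0},{"grip":0.35,"tx":-215,"ty":124,"tz":0,"roll":0},{"grip":0.35,"tx":-215,"ty":124,"tz":0,"roll":0}]' >/dev/null
python3 -m crank '[{"grip":0.35,"tx":-215,"ty":124,"tz":0,"roll":0},{"grip":0.35,"tx":-215,"ty":124,"tz":0,"roll":0},{"grip":0.35,"tx":-215,"ty":124,"tz":0,"roll":0},{"grip":0.35,"tx":-215,"ty":124,"tz":0,"roll":0},{"grip":0.35,"tx":-215,"ty":124,"tz":0,"roll":0}]' >/dev/null
python3 -m crank '[{"grip":0.35,"tx":-17,"ty":9,"tz":0,"roll":0},{"grip":0.35,"tx":-17,"ty":9,"tz":0,"roll":0},{"grip":0.35,"tx":-17,"ty":9,"tz":0,"roll":0},{"grip":0.35,"tx":-17,"ty":9,"tz":0,"roll":0}]'
python3 - <<'E'
from h import *
print(plan(.5695,-.104,.029,-18.4))
snap("top","c5",(92,160,302,256),3.8)
E
```

```text
clock: 25.85
position: [0.5681, -0.1035, 0.1314]
tcp_rot: [0.811, 0.585, 0.0, -0.0]
ft_force: [0.9, -0.5, -0.1]
width: 0.348
grasp_force: 0.0
(array([-1.000e-01,  1.500e+00,  1.024e+02]), np.float64(-0.0), 'yaw', np.float64(-18.4), 'q6new', 98, 't', 25.9, 'w', 0.348, 'F', 0.0, array([ 0.5681, -0.1035,  0.1314]))
```

View pics/c5.png

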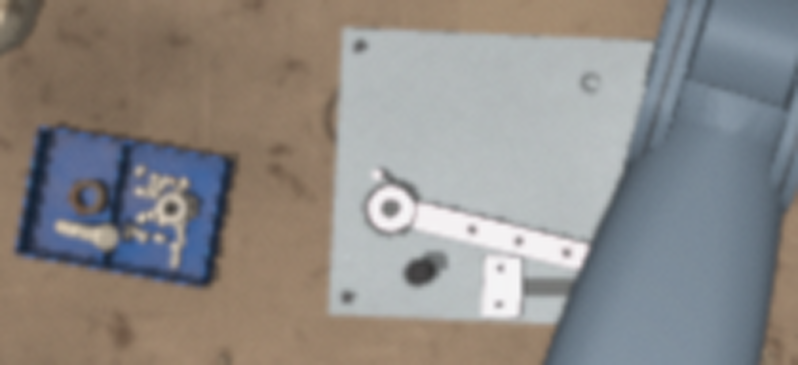

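The crop shows the big nut at (88,195), the light bolt at (88,235) and the nuts at (172,207) in the tray. The plate is clear except for the dark bolt under the hand.

```bash

python3 -m crank '[{"grip":0.35,"tx":0,"ty":1,"tz":30,"roll":0},{"grip":0.35,"tx":0,"ty":1,"tz":70,"roll":0},{"grip":0.35,"tx":0,"ty":1,"tz":102,"roll":0},{"grip":0.35,"tx":0,"ty":1,"tz":102,"roll":0},{"grip":0.35,"tx":0,"ty":1,"tz":102,"roll":0}]' 
python3 -m crank '[{"grip":0.0,"tx":0,"ty":0,"tz":0,"roll":0},{"grip":0.0,"tx":0,"ty":0,"tz":0,"roll":0},{"grip":0.0,"tx":0,"ty":0,"tz":0,"roll":0},{"grip":0.0,"tx":0,"ty":0,"tz":0,"roll":0},{"grip":0.0,"tx":0,"ty":0,"tz":0,"roll":0}]' 40
python3 -m crank '[{"grip":0.0,"tx":0,"ty":0,"tz":-20,"roll":0},{"grip":0.0,"tx":0,"ty":0,"tz":-60,"roll":0},{"grip":0.0,"tx":0,"ty":0,"tz":-100,"roll":0},{"grip":0.0,"tx":0,"ty":0,"tz":-100,"roll":0},{"grip":0.0,"tx":0,"ty":0,"tz":-100,"roll":0}]'
python3 -c "
from h import *
print(plan(.515,.408,.05,-7.3))"
```

```text
clock: 26.4
position: [0.5696, -0.1035, 0.0298]
tcp_rot: [0.811, 0.585, 0.0, 0.0]
ft_force: [-0.5, 0.4, 0.2]
width: 0.348
grasp_force: 0.0
clock: 26.9
position: [0.5697, -0.1039, 0.0304]
tcp_rot: [0.811, 0.585, 0.001, 0.0]
ft_force: [-1.1, 1.6, 6.3]
width: 0.202
grasp_force: 39.2
clock: 27.4
position: [0.57, -0.1048, 0.1303]
tcp_rot: [0.812, 0.584, 0.001, 0.001]
ft_force: [-0.1, -0.3, -1.3]
width: 0.203
grasp_force: 38.7
(array([ 468.8, -215.1,   79.8]), np.float64(-11.2), 'yaw', np.float64(-18.5), 'q6new', 136, 't', 27.4, 'w', 0.203, 'F', 38.7, array([ 0.57  , -0.1048,  0.1303]))
```

```bash

python3 -m crank '[{"grip":0.0,"tx":215,"ty":-99,"tz":0,"roll":0},{"grip":0.0,"tx":215,"ty":-99,"tz":0,"roll":0},{"grip":0.0,"tx":215,"ty":-99,"tz":0,"roll":0},{"grip":0.0,"tx":215,"ty":-99,"tz":0,"roll":0},{"grip":0.0,"tx":215,"ty":-99,"tz":0,"roll":0}]' >/dev/null
python3 -m crank '[{"grip":0.0,"tx":215,"ty":-99,"tz":0,"roll":0},{"grip":0.0,"tx":215,"ty":-99,"tz":0,"roll":0},{"grip":0.0,"tx":215,"ty":-99,"tz":0,"roll":0},{"grip":0.0,"tx":215,"ty":-99,"tz":0,"roll":0},{"grip":0.0,"tx":215,"ty":-99,"tz":0,"roll":0}]' >/dev/null
python3 -m crank '[{"grip":0.0,"tx":39,"ty":-17,"tz":0,"roll":-6},{"grip":0.0,"tx":39,"ty":-17,"tz":30,"roll":-11},{"grip":0.0,"tx":39,"ty":-17,"tz":75,"roll":-11},{"grip":0.0,"tx":39,"ty":-17,"tz":75,"roll":-11},{"grip":0.0,"tx":39,"ty":-17,"tz":75,"roll":-11}]'
python3 -m crank '[{"grip":0.4,"tx":0,"ty":0,"tz":0,"roll":0},{"grip":0.4,"tx":0,"ty":0,"tz":0,"roll":0},{"grip":0.4,"tx":0,"ty":0,"tz":0,"roll":0}]' 
python3 -m crank '[{"grip":0.5,"tx":0,"ty":0,"tz":-50,"roll":0},{"grip":0.5,"tx":0,"ty":0,"tz":-90,"roll":0},{"grip":0.5,"tx":0,"ty":0,"tz":-110,"roll":0},{"grip":0.5,"tx":0,"ty":0,"tz":-110,"roll":0},{"grip":0.5,"tx":0,"ty":0,"tz":-110,"roll":0}]'
python3 -c "
from h import *
print(plan(.43,.1248,.17,0))"
```

```text
clock: 28.9
position: [0.5116, 0.4064, 0.0505]
tcp_rot: [0.752, 0.659, -0.004, -0.001]
ft_force: [0.3, -0.4, -0.4]
width: 0.203
grasp_force: 38.8
clock: 29.2
position: [0.5165, 0.409, 0.0576]
tcp_rot: [0.752, 0.659, 0.003, 0.0]
ft_force: [-0.9, -1.2, 0.9]
width: 0.403
grasp_force: 0.0
clock: 29.7
position: [0.5153, 0.4085, 0.166]
tcp_rot: [0.752, 0.659, 0.002, 0.0]
ft_force: [0.3, -0.8, -1.6]
width: 0.5
grasp_force: 0.0
(array([-292.5,  -47.3,   -4.8]), np.float64(-7.6), 'yaw', np.float64(-7.6), 'q6new', 106, 't', 29.7, 'w', 0.5, 'F', 0.0, array([0.5153, 0.4085, 0.166 ]))
```

```bash
cat >> h.py <<'E'
def g2w(gx,gy):
    a=-.03925; return np.array([.50658+gx*np.cos(a)-gy*np.sin(a), .02183+gx*np.sin(a)+gy*np.cos(a)])
def armpt(a,r=.195,off=.017):
    return g2w(-.0298+r*np.sin(a)-off*np.cos(a), .1303-r*np.cos(a)-off*np.sin(a))
E
python3 -m crank '[{"grip":0.5,"tx":-240,"ty":-38,"tz":0,"roll":0},{"grip":0.5,"tx":-240,"ty":-38,"tz":0,"roll":0},{"grip":0.5,"tx":-240,"ty":-38,"tz":0,"roll":0},{"grip":0.5,"tx":-240,"ty":-38,"tz":0,"roll":0},{"grip":0.5,"tx":-240,"ty":-38,"tz":0,"roll":0}]' >/dev/null
python3 -m crank '[{"grip":0.5,"tx":-52,"ty":-9,"tz":0,"roll":-8},{"grip":0.5,"tx":-52,"ty":-9,"tz":0,"roll":-16},{"grip":0.5,"tx":-52,"ty":-9,"tz":0,"roll":-22},{"grip":0.5,"tx":-52,"ty":-9,"tz":0,"roll":-22},{"grip":0.5,"tx":-52,"ty":-9,"tz":0,"roll":-22}]' 
python3 - <<'E'
from h import *
print(plan(.431,.1247,.058,15))
snap("side","s3",(190,120,340,250),5)
snap("top","c6",(92,160,302,256),3.8)
E
```

```text
clock: 30.7
position: [0.4288, 0.1247, 0.1629]
tcp_rot: [0.613, 0.79, -0.001, -0.001]
ft_force: [-0.8, 0.1, -0.2]
width: 0.501
grasp_force: 0.0
(array([ -0.6,   2.3, 104.9]), np.float64(-0.7), 'yaw', np.float64(14.3), 'q6new', 91, 't', 30.7, 'w', 0.501, 'F', 0.0, array([0.4288, 0.1247, 0.1629]))
```

View pics/s3.png

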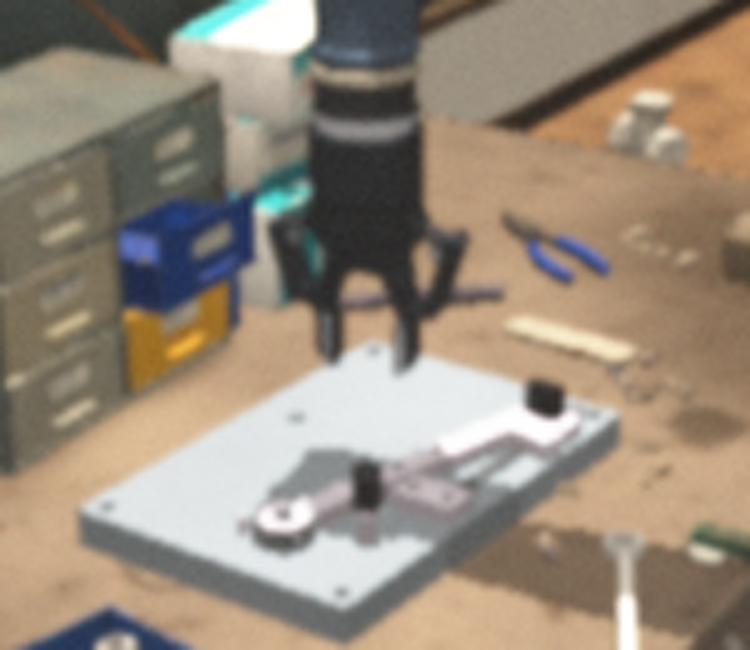

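The plate is now clear of parts. The pin knob stands at (366,484) under the fingers. Grasping it.

```bash

python3 -m crank '[{"grip":0.5,"tx":-0.5,"ty":2,"tz":30,"roll":0},{"grip":0.5,"tx":-0.5,"ty":2,"tz":70,"roll":0},{"grip":0.5,"tx":-0.5,"ty":2,"tz":105,"roll":0},{"grip":0.5,"tx":-0.5,"ty":2,"tz":105,"roll":0},{"grip":0.5,"tx":-0.5,"ty":2,"tz":105,"roll":0}]' 
python3 -m crank '[{"grip":0.1,"tx":0,"ty":0,"tz":0,"roll":0},{"grip":0.1,"tx":0,"ty":0,"tz":0,"roll":0},{"grip":0.1,"tx":0,"ty":0,"tz":0,"roll":0},{"grip":0.1,"tx":0,"ty":0,"tz":0,"roll":0},{"grip":0.1,"tx":0,"ty":0,"tz":0,"roll":0}]' 90
python3 - <<'E'
from h import *
print(plan(.431,.1247,.058,15))
p=tool()[0]
for a,off in [(-.2,.022),(-.2,.017),(0,.017),(.2,.017),(.4,.017),(.6,.017),(.7,.017)]:
  w=armpt(a,off=off); print(a,w,plan(w[0],w[1],p[2]-0,15)[0])
print(g2w(.0826,-.0305))
E
```

```text
clock: 31.3
position: [0.4309, 0.125, 0.0589]
tcp_rot: [0.612, 0.791, -0.001, -0.001]
ft_force: [0.2, -0.5, 0.3]
width: 0.497
grasp_force: 0.0
clock: 31.8
position: [0.4333, 0.125, 0.0621]
tcp_rot: [0.612, 0.79, 0.001, 0.001]
ft_force: [-2.2, 0.7, 6.2]
width: 0.226
grasp_force: 87.7
(array([ 0.2, -2.3,  4.1]), np.float64(-0.5), 'yaw', np.float64(14.5), 'q6new', 91, 't', 31.8, 'w', 0.226, 'F', 87.7, array([0.4333, 0.125 , 0.0621]))
-0.2 [ 0.41433262 -0.03103319] [-146.4  -57.3   -0.2]
-0.2 [ 0.4191902  -0.03221806] [-1.488e+02 -5.290e+01 -1.000e-01]
0 [ 0.45727722 -0.04098374] [-166.8  -18.2    0. ]
0.2 [ 0.49634651 -0.04200797] [-177.5   19.3    0.2]
0.4 [ 0.53484049 -0.03524991] [-180.6   58.3    0.3]
0.6 [ 0.57122454 -0.02097898] [-175.8   97.1    0.5]
0.7 [ 0.58816716 -0.01119283] [-170.6  116.     0.6]
[ 0.58791957 -0.01188773]
```

```bash

python3 -m crank '[{"grip":0.1,"tx":0,"ty":0,"tz":-15,"roll":0},{"grip":0.1,"tx":0,"ty":0,"tz":-30,"roll":0},{"grip":0.1,"tx":0,"ty":0,"tz":-60,"roll":0},{"grip":0.1,"tx":0,"ty":0,"tz":-60,"roll":0},{"grip":0.1,"tx":0,"ty":0,"tz":-60,"roll":0}]' 
python3 - <<'E'
from h import *
w=armpt(-.2,off=.023); print(w,plan(w[0],w[1],.1,15))
snap("side","s4",(190,120,340,250),5)
E
```

```text
clock: 32.3
position: [0.433, 0.125, 0.1206]
tcp_rot: [0.612, 0.79, 0.001, 0.001]
ft_force: [-0.7, -0.4, -1.8]
width: 0.225
grasp_force: 88.3
[ 0.4133611  -0.03079622] (array([-146. ,  -58. ,   20.5]), np.float64(-0.5), 'yaw', np.float64(14.5), 'q6new', 71, 't', 32.3, 'w', 0.225, 'F', 88.3, array([0.433 , 0.125 , 0.1206]))
```

View pics/s4.png

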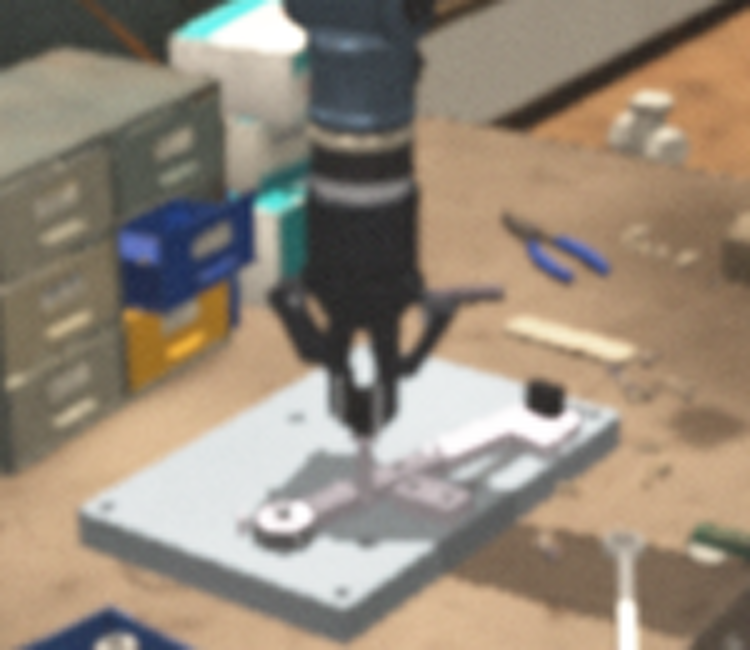

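The picture shows the pin held upright, clear of the hole. Carrying it to the front of the push face.

```bash

python3 -m crank '[{"grip":0.1,"tx":-146,"ty":-60,"tz":0,"roll":0},{"grip":0.1,"tx":-146,"ty":-60,"tz":0,"roll":0},{"grip":0.1,"tx":-146,"ty":-60,"tz":0,"roll":0},{"grip":0.1,"tx":-146,"ty":-60,"tz":0,"roll":0},{"grip":0.1,"tx":-146,"ty":-60,"tz":0,"roll":0}]' 
python3 -m crank '[{"grip":0.1,"tx":0,"ty":0,"tz":15,"roll":0},{"grip":0.1,"tx":0,"ty":0,"tz":28,"roll":0},{"grip":0.1,"tx":0,"ty":0,"tz":28,"roll":0},{"grip":0.1,"tx":0,"ty":0,"tz":28,"roll":0}]' 
python3 - <<'E'
from h import *
p=tool()[0]; print(plan(*p,15))
for a in (-.2,-.1,.0,.2,.4,.6,.7):
  w=armpt(a)+[.001,0]; print(a,w.round(4),plan(w[0],w[1],p[2],15)[0])
snap("side","s5",(190,120,340,250),5)
E
```

```text
clock: 32.85
position: [0.409, -0.0327, 0.1179]
tcp_rot: [0.614, 0.789, -0.0, -0.001]
ft_force: [-0.4, 0.9, -1.9]
width: 0.224
grasp_force: 88.5
clock: 33.25
position: [0.4093, -0.0304, 0.0903]
tcp_rot: [0.612, 0.791, -0.0, -0.001]
ft_force: [0.2, 0.1, -1.8]
width: 0.232
grasp_force: 88.5
(array([0., 0., 0.]), np.float64(-0.4), 'yaw', np.float64(14.6), 'q6new', 71, 't', 33.2, 'w', 0.232, 'F', 88.5, array([ 0.4093, -0.0304,  0.0903]))
-0.2 [ 0.4202 -0.0322] [-4.5 10.  -0. ]
-0.1 [ 0.439  -0.0376] [-14.4  26.9  -0.1]
0.0 [ 0.4583 -0.041 ] [-22.6  44.7  -0.1]
0.2 [ 0.4973 -0.042 ] [-33.4  82.3  -0.2]
0.4 [ 0.5358 -0.0352] [-36.5 121.2  -0.3]
0.6 [ 0.5722 -0.021 ] [-31.9 160.   -0.3]
0.7 [ 0.5892 -0.0112] [-26.7 178.9  -0.3]
```

View pics/s5.png

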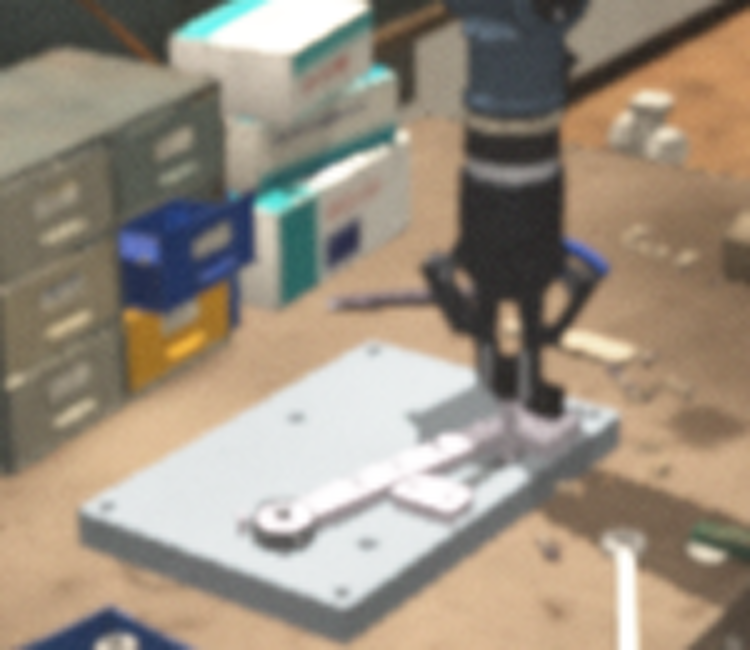

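The pin shank stands in front of the arm, just inboard of the hook. Pushing it round along the arc.

```bash

python3 -m crank '[{"grip":0.1,"tx":-5,"ty":10,"tz":-1,"roll":0},{"grip":0.1,"tx":-14,"ty":27,"tz":-1,"roll":0},{"grip":0.1,"tx":-23,"ty":45,"tz":-1,"roll":0},{"grip":0.1,"tx":-28,"ty":63,"tz":-1,"roll":0},{"grip":0.1,"tx":-33,"ty":82,"tz":-1,"roll":0}]' 
python3 - <<'E'
from h import *
p=tool()[0]; print(plan(*p,15))
for a in (.2,.3,.4,.5,.6,.7):
  w=armpt(a)+[.001,0]; print(a,w.round(4),plan(w[0],w[1],p[2],15)[0])
snap("top","c7",(172,160,302,256),6.1)
E
```

```text
clock: 33.8
position: [0.4974, -0.0424, 0.0924]
tcp_rot: [0.612, 0.791, -0.0, -0.001]
ft_force: [-2.5, 0.5, 0.2]
width: 0.23
grasp_force: 88.6
(array([0., 0., 0.]), np.float64(-0.5), 'yaw', np.float64(14.5), 'q6new', 70, 't', 33.8, 'w', 0.23, 'F', 88.6, array([ 0.4974, -0.0424,  0.0924]))
0.2 [ 0.4973 -0.042 ] [0.4 0.  0. ]
0.3 [ 0.5168 -0.0396] [-2.2 19.4 -0. ]
0.4 [ 0.5358 -0.0352] [-2.7 39.  -0.1]
0.5 [ 0.5544 -0.029 ] [-1.3 58.5 -0.1]
0.6 [ 0.5722 -0.021 ] [ 2.  77.8 -0.2]
0.7 [ 0.5892 -0.0112] [ 7.2 96.6 -0.2]
```

View pics/c7.png

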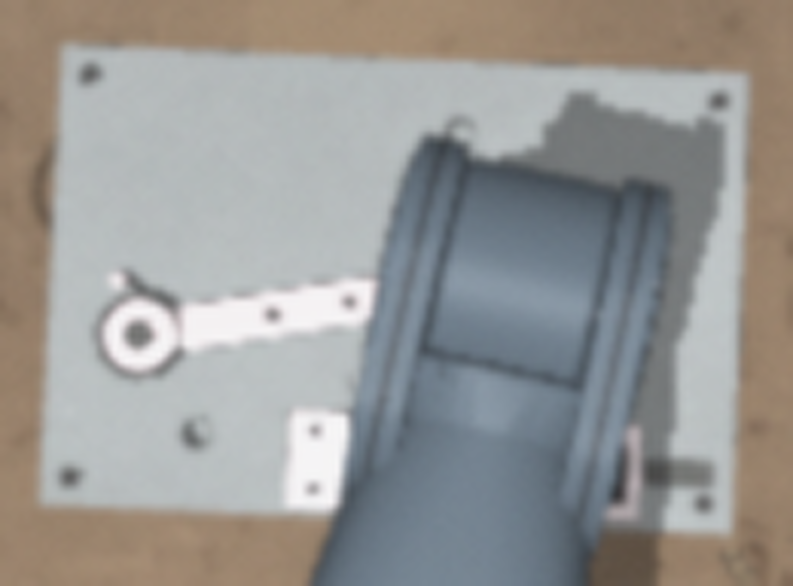

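The arm is swinging, now at about a = 0.2. The parking hole shows at (195,434), so I'll use it to check the lock hole estimate.

```bash

python3 -m crank '[{"grip":0.1,"tx":-2,"ty":19,"tz":0,"roll":0},{"grip":0.1,"tx":-3,"ty":39,"tz":0,"roll":0},{"grip":0.1,"tx":-1,"ty":58,"tz":0,"roll":0},{"grip":0.1,"tx":2,"ty":78,"tz":0,"roll":0},{"grip":0.1,"tx":7,"ty":96,"tz":0,"roll":0}]' 
python3 -m crank '[{"grip":0.1,"tx":0,"ty":0,"tz":0,"roll":0},{"grip":0.1,"tx":0,"ty":0,"tz":0,"roll":0}]'
python3 - <<'E'
from h import *
print(crop1(195,434,.03),g2w(-.08,.1),crop1(460,132,.03)); print(plan(.589,-.0118,.062,15))
E
```

```text
clock: 34.35
position: [0.5875, -0.0119, 0.0919]
tcp_rot: [0.612, 0.791, -0.002, -0.002]
ft_force: [-3.7, -0.9, 0.0]
width: 0.231
grasp_force: 89.2
clock: 34.55
position: [0.5873, -0.0123, 0.0919]
tcp_rot: [0.612, 0.791, -0.001, -0.001]
ft_force: [-4.3, -1.1, -0.8]
width: 0.227
grasp_force: 89.1
[0.43033981 0.1260116  0.03      ] [0.43056561 0.12489218] [ 0.58797312 -0.01188833  0.03      ]
(array([ 0.1,  1.9, 29.9]), np.float64(-0.5), 'yaw', np.float64(14.5), 'q6new', 74, 't', 34.5, 'w', 0.227, 'F', 89.1, array([ 0.5873, -0.0123,  0.0919]))
```

```bash

python3 -m crank '[{"grip":0.1,"tx":0,"ty":2,"tz":0,"roll":0},{"grip":0.1,"tx":0,"ty":2,"tz":5,"roll":0},{"grip":0.1,"tx":0,"ty":2,"tz":10,"roll":0},{"grip":0.1,"tx":0,"ty":2,"tz":14,"roll":0},{"grip":0.1,"tx":0,"ty":2,"tz":14,"roll":0}]' 
```

```text
clock: 35.05
position: [0.5904, -0.0123, 0.0774]
tcp_rot: [0.613, 0.79, -0.0, -0.0]
ft_force: [-2.0, -1.5, 0.7]
width: 0.226
grasp_force: 89.5
```

```bash

python3 -m crank '[{"grip":0.1,"tx":0,"ty":0,"tz":6,"roll":0},{"grip":0.1,"tx":0,"ty":0,"tz":12,"roll":0},{"grip":0.1,"tx":0,"ty":0,"tz":16,"roll":0},{"grip":0.1,"tx":0,"ty":0,"tz":17,"roll":0},{"grip":0.1,"tx":0,"ty":0,"tz":17,"roll":0}]' 
```

```text
clock: 35.55
position: [0.5906, -0.0119, 0.0621]
tcp_rot: [0.612, 0.791, -0.0, 0.0]
ft_force: [-5.3, -2.3, 6.9]
width: 0.227
grasp_force: 90.6
```

Home: the same TCP height as when parked, with the collar seated. Releasing and backing off upward.

```bash

python3 -m crank '[{"grip":0.5,"tx":0,"ty":0,"tz":0,"roll":0},{"grip":0.5,"tx":0,"ty":0,"tz":0,"roll":0},{"grip":0.5,"tx":0,"ty":0,"tz":0,"roll":0},{"grip":0.5,"tx":0,"ty":0,"tz":0,"roll":0}]' 
python3 -m crank '[{"grip":0.5,"tx":0,"ty":0,"tz":-40,"roll":0},{"grip":0.5,"tx":0,"ty":0,"tz":-80,"roll":0},{"grip":0.5,"tx":0,"ty":0,"tz":-100,"roll":0},{"grip":0.5,"tx":0,"ty":0,"tz":-100,"roll":0},{"grip":0.5,"tx":0,"ty":0,"tz":-100,"roll":0}]' 
python3 -m crank '[{"grip":0.5,"tx":-200,"ty":-20,"tz":0,"roll":0},{"grip":0.5,"tx":-200,"ty":-20,"tz":0,"roll":0},{"grip":0.5,"tx":-200,"ty":-20,"tz":0,"roll":0},{"grip":0.5,"tx":-200,"ty":-20,"tz":0,"roll":0},{"grip":0.5,"tx":-200,"ty":-20,"tz":0,"roll":0}]' 
python3 - <<'E'
from h import *
snap("top","c8",(92,160,352,256),3)
snap("side","s6",(190,120,340,250),5)
print(plan(.507,-.3035,.0,92.5))
E
```

```text
clock: 35.95
position: [0.5915, -0.0114, 0.0611]
tcp_rot: [0.612, 0.791, 0.001, 0.0]
ft_force: [-0.5, -1.3, 0.3]
width: 0.501
grasp_force: 0.0
clock: 36.45
position: [0.5914, -0.0117, 0.1614]
tcp_rot: [0.612, 0.791, 0.001, 0.001]
ft_force: [-0.7, -0.0, -0.3]
width: 0.499
grasp_force: 0.0
clock: 36.95
position: [0.6202, -0.2165, 0.1568]
tcp_rot: [0.615, 0.788, -0.002, -0.001]
ft_force: [0.4, 0.2, -0.3]
width: 0.501
grasp_force: 0.0
(array([ -62. , -131.8,  158.2]), np.float64(-78.2), 'yaw', np.float64(14.3), 'q6new', -33, 't', 37.0, 'w', 0.503, 'F', 0.0, array([ 0.6201, -0.2113,  0.158 ]))
```

View pics/c8.png

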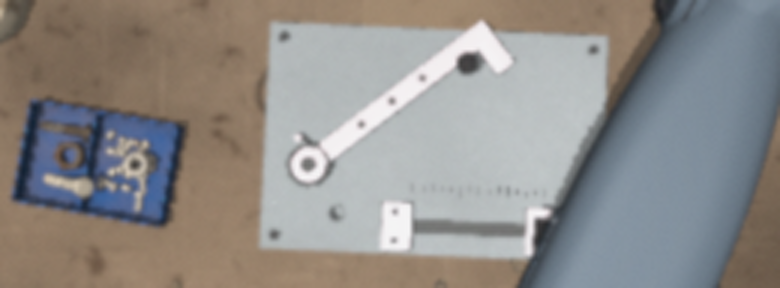

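View pics/s6.png

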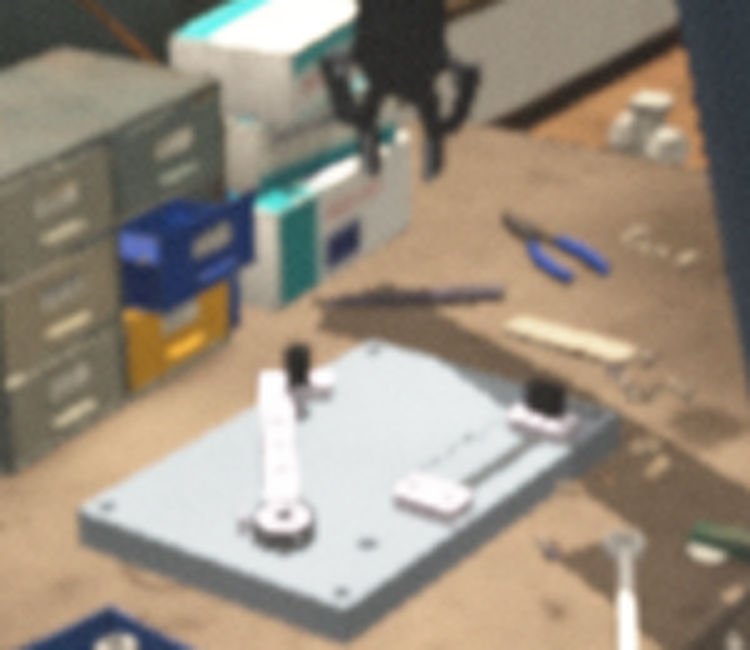

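The top crop shows the arm swung back, with the pin at (468,62) against it and all six parts in the tray. The side crop shows the pin seated, and the bar unmoved from (507,325) to (632,353). Now the bar.

```bash

python3 -m crank '[{"grip":0.55,"tx":-62,"ty":-130,"tz":60,"roll":-8},{"grip":0.55,"tx":-62,"ty":-130,"tz":60,"roll":-16},{"grip":0.55,"tx":-62,"ty":-130,"tz":60,"roll":-24},{"grip":0.55,"tx":-62,"ty":-130,"tz":60,"roll":-32},{"grip":0.55,"tx":-62,"ty":-130,"tz":60,"roll":-40}]' >/dev/null
python3 -m crank '[{"grip":0.55,"tx":0,"ty":0,"tz":0,"roll":-8},{"grip":0.55,"tx":0,"ty":0,"tz":0,"roll":-16},{"grip":0.55,"tx":0,"ty":0,"tz":0,"roll":-24},{"grip":0.55,"tx":0,"ty":0,"tz":0,"roll":-32},{"grip":0.55,"tx":0,"ty":0,"tz":0,"roll":-33}]' 
python3 - <<'E'
from h import *
f=lambda x,y:at("side",190+x/5-.1,120+y/5-.1,.008)
a,b=f(507,325),f(632,353); print(a,b,(a+b)/2,np.degrees(np.arctan2(*(b-a)[1::-1])))
print(plan(.507,-.3035,.0005,87.5))
im=np.array(env.capture("top")).astype(int)[175:240,320:352]
m=(im.min(2)>150)&(im[:,:,0]-im[:,:,2]<70)
ys,xs=np.nonzero(m); print(len(xs), cv2.minAreaRect(np.c_[xs+320,ys+175].astype(np.float32)) if len(xs)>4 else 0)
E
```

```text
clock: 38.05
position: [0.5108, -0.3006, 0.1002]
tcp_rot: [0.021, 1.0, 0.001, -0.001]
ft_force: [-0.5, 0.4, 0.2]
width: 0.549
grasp_force: 0.0
[ 0.56205756 -0.29970267  0.008     ] [ 0.44326805 -0.30500249  0.008     ] [ 0.50266281 -0.30235258  0.008     ] -177.44543210702474
(array([ 3.6, -3.3, 99.7]), np.float64(0.1), 'yaw', np.float64(87.6), 'q6new', -28, 't', 38.0, 'w', 0.549, 'F', 0.0, array([ 0.5108, -0.3006,  0.1002]))
12 ((330.5, 203.5), (1.0, 5.0), 90.0)
```

```bash

python3 -m crank '[{"grip":0.55,"tx":5,"ty":-2.5,"tz":40,"roll":0},{"grip":0.55,"tx":5,"ty":-2.5,"tz":75,"roll":0},{"grip":0.55,"tx":5,"ty":-2.5,"tz":99,"roll":0},{"grip":0.55,"tx":5,"ty":-2.5,"tz":99,"roll":0},{"grip":0.55,"tx":5,"ty":-2.5,"tz":99,"roll":0}]'
python3 -m crank '[{"grip":0.1,"tx":0,"ty":0,"tz":0,"roll":0},{"grip":0.1,"tx":0,"ty":0,"tz":0,"roll":0},{"grip":0.1,"tx":0,"ty":0,"tz":0,"roll":0},{"grip":0.1,"tx":0,"ty":0,"tz":0,"roll":0},{"grip":0.1,"tx":0,"ty":0,"tz":0,"roll":0}]' 60
python3 -m crank '[{"grip":0.1,"tx":0,"ty":0,"tz":-20,"roll":0},{"grip":0.1,"tx":0,"ty":0,"tz":-60,"roll":0},{"grip":0.1,"tx":0,"ty":0,"tz":-100,"roll":0},{"grip":0.1,"tx":0,"ty":0,"tz":-100,"roll":0},{"grip":0.1,"tx":0,"ty":0,"tz":-100,"roll":0}]'
python3 - <<'E'
from h import *
w=g2w(-.0895,-.025); print(w,plan(*w,.033,87.75))
E
```

```text
clock: 38.6
position: [0.5056, -0.3041, 0.0017]
tcp_rot: [0.023, 1.0, 0.0, -0.0]
ft_force: [0.0, 0.0, 0.1]
width: 0.552
grasp_force: 0.0
clock: 39.1
position: [0.5064, -0.305, 0.003]
tcp_rot: [0.022, 1.0, 0.0, 0.001]
ft_force: [-0.3, 2.9, 4.5]
width: 0.324
grasp_force: 59.9
clock: 39.6
position: [0.5063, -0.306, 0.1027]
tcp_rot: [0.022, 1.0, -0.001, 0.001]
ft_force: [0.0, 0.2, -3.6]
width: 0.327
grasp_force: 59.6
[4.16167933e-01 3.61227661e-04] (array([103.8, 302.2,  69. ]), np.float64(-0.3), 'yaw', np.float64(87.4), 'q6new', 2, 't', 39.6, 'w', 0.327, 'F', 59.6, array([ 0.5063, -0.306 ,  0.1027]))
```

```bash

python3 -m crank '[{"grip":0.1,"tx":78,"ty":227,"tz":0,"roll":0},{"grip":0.1,"tx":78,"ty":227,"tz":0,"roll":0},{"grip":0.1,"tx":78,"ty":227,"tz":0,"roll":0},{"grip":0.1,"tx":78,"ty":227,"tz":0,"roll":0},{"grip":0.1,"tx":78,"ty":227,"tz":0,"roll":0}]' >/dev/null
python3 -m crank '[{"grip":0.1,"tx":26,"ty":75,"tz":0,"roll":0},{"grip":0.1,"tx":26,"ty":75,"tz":0,"roll":0},{"grip":0.1,"tx":26,"ty":75,"tz":0,"roll":0},{"grip":0.1,"tx":26,"ty":75,"tz":0,"roll":0}]'
python3 - <<'E'
from h import *
w=g2w(-.0895,-.025); print(w,plan(*w,.034,87.75))
E
```

```text
clock: 40.5
position: [0.4137, 0.0015, 0.0998]
tcp_rot: [0.021, 1.0, -0.0, -0.002]
ft_force: [0.4, -0.2, -2.2]
width: 0.322
grasp_force: 59.9
[4.16167933e-01 3.61227661e-04] (array([-2.8, -1. , 65.8]), np.float64(-0.2), 'yaw', np.float64(87.6), 'q6new', 2, 't', 40.5, 'w', 0.322, 'F', 59.9, array([0.4137, 0.0015, 0.0998]))
```

```bash

python3 -m crank '[{"grip":0.1,"tx":-2,"ty":-1,"tz":25,"roll":0},{"grip":0.1,"tx":-2,"ty":-1,"tz":45,"roll":0},{"grip":0.1,"tx":-2,"ty":-1,"tz":60,"roll":0},{"grip":0.1,"tx":-2,"ty":-1,"tz":66,"roll":0},{"grip":0.1,"tx":-2,"ty":-1,"tz":66,"roll":0}]'
python3 -m crank '[{"grip":0.46,"tx":0,"ty":0,"tz":0,"roll":0},{"grip":0.46,"tx":0,"ty":0,"tz":0,"roll":0},{"grip":0.46,"tx":0,"ty":0,"tz":0,"roll":0},{"grip":0.46,"tx":0,"ty":0,"tz":0,"roll":0}]'
python3 -m crank '[{"grip":0.46,"tx":0,"ty":0,"tz":-30,"roll":0},{"grip":0.46,"tx":0,"ty":0,"tz":-70,"roll":0},{"grip":0.3,"tx":0,"ty":0,"tz":-90,"roll":0},{"grip":0.0,"tx":0,"ty":0,"tz":-90,"roll":0},{"grip":0.0,"tx":0,"ty":0,"tz":-90,"roll":0}]'
python3 - <<'E'
from h import *
w=g2w(-.0895,-.155); print(w,plan(*w,.053,87.75))
E
```

```text
clock: 41.0
position: [0.4164, -0.0008, 0.0348]
tcp_rot: [0.023, 1.0, -0.0, -0.001]
ft_force: [0.5, -0.0, -2.0]
width: 0.32
grasp_force: 59.9
clock: 41.4
position: [0.4181, -0.0001, 0.0371]
tcp_rot: [0.022, 1.0, -0.0, 0.001]
ft_force: [-0.8, -0.6, -0.8]
width: 0.467
grasp_force: 0.0
clock: 41.9
position: [0.4177, -0.0, 0.1265]
tcp_rot: [0.022, 1.0, -0.0, 0.001]
ft_force: [-0.5, -1.0, 0.3]
width: 0.008
grasp_force: 0.0
[ 0.41106674 -0.12953865] (array([   1. , -129.7,   73.5]), np.float64(-0.3), 'yaw', np.float64(87.5), 'q6new', -15, 't', 41.9, 'w', 0.008, 'F', 0.0, array([ 0.4177, -0.    ,  0.1265]))
```

```bash

python3 -m crank '[{"grip":0,"tx":1,"ty":-130,"tz":0,"roll":0},{"grip":0,"tx":1,"ty":-130,"tz":0,"roll":0},{"grip":0,"tx":1,"ty":-130,"tz":0,"roll":0},{"grip":0,"tx":1,"ty":-130,"tz":0,"roll":0},{"grip":0,"tx":1,"ty":-130,"tz":0,"roll":0}]'
python3 -m crank '[{"grip":0,"tx":0,"ty":0,"tz":25,"roll":0},{"grip":0,"tx":0,"ty":0,"tz":50,"roll":0},{"grip":0,"tx":0,"ty":0,"tz":72,"roll":0},{"grip":0,"tx":0,"ty":0,"tz":72,"roll":0},{"grip":0,"tx":0,"ty":0,"tz":72,"roll":0}]'
python3 -m crank '[{"grip":0,"tx":0,"ty":10,"tz":0,"roll":0},{"grip":0,"tx":0,"ty":20,"tz":0,"roll":0},{"grip":0,"tx":0,"ty":30,"tz":0,"roll":0},{"grip":0,"tx":0,"ty":40,"tz":0,"roll":0},{"grip":0,"tx":0,"ty":50,"tz":0,"roll":0}]'
python3 - <<'E'
from h import *
w=g2w(-.0895,-.049); print(w,plan(*w,.053,87.75))
E
```

```text
clock: 42.4
position: [0.4093, -0.1295, 0.1243]
tcp_rot: [0.023, 1.0, 0.001, -0.002]
ft_force: [1.1, 0.5, -0.1]
width: 0.002
grasp_force: 0.0
clock: 42.9
position: [0.4098, -0.1284, 0.0535]
tcp_rot: [0.021, 1.0, 0.001, -0.001]
ft_force: [0.1, -0.4, -0.3]
width: -0.002
grasp_force: 0.0
clock: 43.4
position: [0.4138, -0.0797, 0.0555]
tcp_rot: [0.022, 1.0, -0.001, 0.001]
ft_force: [-0.5, -3.4, 3.8]
width: 0.003
grasp_force: 1.9
[ 0.41522618 -0.02362029] (array([ 1.1, 56.1,  2.4]), np.float64(-0.3), 'yaw', np.float64(87.5), 'q6new', -1, 't', 43.4, 'w', 0.003, 'F', 1.9, array([ 0.4138, -0.0797,  0.0555]))
```

```bash

python3 -m crank '[{"grip":0,"tx":0.5,"ty":10,"tz":0,"roll":0},{"grip":0,"tx":1,"ty":20,"tz":0,"roll":0},{"grip":0,"tx":1,"ty":28,"tz":0,"roll":0},{"grip":0,"tx":1,"ty":36,"tz":0,"roll":0},{"grip":0,"tx":1,"ty":42,"tz":0,"roll":0}]'
python3 -m crank '[{"grip":0,"tx":0,"ty":2,"tz":0,"roll":0},{"grip":0,"tx":0,"ty":4,"tz":0,"roll":0},{"grip":0,"tx":0,"ty":6,"tz":0,"roll":0},{"grip":0,"tx":0,"ty":8,"tz":0,"roll":0}]'
```

```text
clock: 43.9
position: [0.4142, -0.0377, 0.0545]
tcp_rot: [0.022, 1.0, -0.001, 0.001]
ft_force: [1.6, -4.4, 2.6]
width: -0.0
grasp_force: 2.6
clock: 44.3
position: [0.4144, -0.0302, 0.0544]
tcp_rot: [0.022, 1.0, -0.001, 0.0]
ft_force: [1.5, -5.3, 4.3]
width: -0.001
grasp_force: 2.4
```

```bash

python3 -m crank '[{"grip":0,"tx":0,"ty":2,"tz":0,"roll":0},{"grip":0,"tx":0,"ty":4,"tz":0,"roll":0},{"grip":0,"tx":0,"ty":6,"tz":0,"roll":0},{"grip":0,"tx":0,"ty":7,"tz":0,"roll":0}]'
python3 -m crank '[{"grip":0,"tx":0,"ty":2,"tz":0,"roll":0},{"grip":0,"tx":0,"ty":3,"tz":0,"roll":0},{"grip":0,"tx":0,"ty":4,"tz":0,"roll":0}]'
```

```text
clock: 44.7
position: [0.4145, -0.0231, 0.0544]
tcp_rot: [0.022, 1.0, -0.0, 0.0]
ft_force: [1.4, -5.3, 3.3]
width: 0.001
grasp_force: 2.4
clock: 45.0
position: [0.4147, -0.021, 0.0545]
tcp_rot: [0.023, 1.0, -0.003, 0.0]
ft_force: [1.3, -10.6, 3.6]
width: 0.004
grasp_force: 5.3
```

```bash

python3 -m crank '[{"grip":0,"tx":0,"ty":2,"tz":0,"roll":0},{"grip":0,"tx":0,"ty":3,"tz":0,"roll":0},{"grip":0,"tx":0,"ty":3,"tz":0,"roll":0},{"grip":0,"tx":0,"ty":3,"tz":0,"roll":0},{"grip":0,"tx":0,"ty":3,"tz":0,"roll":0}]'
python3 -m crank '[{"grip":0,"tx":0,"ty":2,"tz":0,"roll":0},{"grip":0,"tx":0,"ty":2,"tz":0,"roll":0},{"grip":0,"tx":0,"ty":2,"tz":0,"roll":0},{"grip":0,"tx":0,"ty":2,"tz":0,"roll":0},{"grip":0,"tx":0,"ty":2,"tz":0,"roll":0}]'
```

```text
clock: 45.5
position: [0.4147, -0.0209, 0.0546]
tcp_rot: [0.024, 1.0, -0.006, -0.0]
ft_force: [0.4, -16.4, 3.4]
width: -0.001
grasp_force: 8.1
clock: 46.0
position: [0.4146, -0.0208, 0.0546]
tcp_rot: [0.024, 1.0, -0.009, -0.0]
ft_force: [-0.1, -20.7, 3.4]
width: -0.001
grasp_force: 10.4
```

```bash

python3 -m crank '[{"grip":0,"tx":0,"ty":-10,"tz":0,"roll":0},{"grip":0,"tx":0,"ty":-30,"tz":0,"roll":0},{"grip":0,"tx":0,"ty":-50,"tz":0,"roll":0},{"grip":0,"tx":0,"ty":-50,"tz":-40,"roll":0},{"grip":0,"tx":0,"ty":-50,"tz":-80,"roll":0}]'
python3 -m crank '[{"grip":0,"tx":0,"ty":-200,"tz":-80,"roll":0},{"grip":0,"tx":0,"ty":-200,"tz":-80,"roll":0},{"grip":0,"tx":0,"ty":-200,"tz":-80,"roll":0},{"grip":0,"tx":0,"ty":-200,"tz":-80,"roll":0},{"grip":0,"tx":0,"ty":-200,"tz":-80,"roll":0}]'
python3 -m crank '[{"grip":0,"tx":0,"ty":0,"tz":0,"roll":0},{"grip":0,"tx":0,"ty":0,"tz":0,"roll":0}]'
python3 - <<'E'
from h import *
im=np.array(env.capture("top")); g=cv2.cvtColor(im,cv2.COLOR_RGB2GRAY)
print([pix("top",[*g2w(*p),.046]).round(1) for p in [(-.09,.034),(-.09,.004),(-.09,-.026)]])
u0,v0=pix("top",[*g2w(-.09,.004),.04]).round().astype(int)
print(u0,v0); print(g[v0-26:v0+30:2,u0-30:u0+32:2])
E
```

```text
clock: 46.5
position: [0.4088, -0.0618, 0.1315]
tcp_rot: [0.022, 1.0, 0.003, -0.005]
ft_force: [1.2, -0.2, 1.0]
width: -0.002
grasp_force: 0.0
clock: 47.0
position: [0.4033, -0.2659, 0.2143]
tcp_rot: [0.024, 1.0, 0.001, 0.0]
ft_force: [0.3, 0.7, 0.2]
width: 0.004
grasp_force: 0.0
clock: 47.2
position: [0.403, -0.2616, 0.2125]
tcp_rot: [0.022, 1.0, 0.002, -0.001]
ft_force: [-0.9, -0.3, -0.1]
width: -0.001
grasp_force: 0.0
[array([224.1, 234.9]), array([233.7, 235.3]), array([243.2, 235.7])]
234 235
[[243 234 185 188 189 189 189 188 189 189 189 189 190 189 189 187 188 187
  186 189 190 190 192 191 192 192 192 193 194 195 194]
 [227 183 189 190 190 190 190 189 190 190 191 190 190 190 188 188 188 187
  185 188 188 188 191 193 192 192 194 194 195 195 194]
 [175 189 190 189 190 191 191 191 192 191 189 190 190 189 189 188 188 187
  188 187 188 188 191 192 190 193 193 192 194 194 195]
 [180 190 192 193 191 190 190 192 193 190 188 190 190 188 190 187 184 180
  187 188 189 188 191 190 191 192 193 193 193 193 195]
 [189 189 191 191 191 190 191 192 193 191 190 189 189 189 186 187 183 168
  181 1
[... 2315 characters left out ...]
  131 137 136 134 133 131 129 128 128 129 130 129 130]
 [136 136 138 139 138 137 138 137 137 136 133 132 135 134 136 138 129 122
  116 133 133 133 133 133 128 129 129 133 134 133 132]
 [138 138 136 137 135 137 137 136 138 136 133 133 133 135 135 125 132 128
  122 131 132 133 132 130 128 129 130 131 132 130 128]
 [134 135 135 137 135 135 136 138 136 134 133 132 134 135 134 118 116 128
  133 131 131 132 133 131 128 130 129 129 131 130 130]
 [135 135 134 134 134 136 136 136 137 129 129 134 135 135 136 122 128 133
  136 133 132 130 130 131 129 128 130 130 128 129 130]
 [136 137 135 134 134 136 136 133 135 134 134 133 131 131 134 135 138 135
  136 135 134 133 130 132 131 128 130 131 130 129 131]]
```

```bash
python3 -c "
from cell import env
print(env.close_job())"
```

```text
the job is handed in; nothing more can be done
None
```

I handed the job in at about 47 s. All six nuts and bolts are in the tray, the arm is pinned back, and the jaw was pressed onto the bar with about 20 N and left closed; no verdict came back, and I checked the final clamp only from pixel values because my picture views were used up.

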